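Refill the chalk pot and pin its lid before the flap is folded up

TASK

Refill the chalk pot: pull the retaining pin, park it upright in the hole of the wooden holder, swing the lid well clear of the stainless canister, and use the scoop to move every chalk nugget from the steel tray into the canister, never touching a nugget with the fingers. Then lay the scoop back upright on the middle of its rubber mat, swing the lid fully shut, and push the pin all the way down through the lid's tab and the bracket under it again, so the lid stays shut when the flap is folded up. Leave everything else on the flap where it is.

Things in the scene. Friction and masses are not known exactly. Their poses are not given: they have to be found in the camera images.
- tray_floor (a point): middle of the floor (4 mm above the work surface) of the fixed steel trough with the nuggets. x along the trough to its far end, y across. Floor x -105 to +105 mm, y -56 to +56 mm; side walls 50 mm high; near wall only 12 mm high; from x = +105 mm a ramp rises at 45 degrees to 35 mm, where an upright end wall (x = +140 mm) goes on to 60 mm
- nugget0: pressed white chalk nugget, a round pillow 30 mm across and 26 mm thick with wide bevels, 20 g; origin at its centre (13 mm above what it lies on, if flat). Three to five nuggets are present, all in the trough
- nugget1: pressed white chalk nugget, a round pillow 30 mm across and 26 mm thick with wide bevels, 20 g; origin at its centre (13 mm above what it lies on, if flat). Three to five nuggets are present, all in the trough
- nugget2: pressed white chalk nugget, a round pillow 30 mm across and 26 mm thick with wide bevels, 20 g; origin at its centre (13 mm above what it lies on, if flat). Three to five nuggets are present, all in the trough
- nugget3: pressed white chalk nugget, a round pillow 30 mm across and 26 mm thick with wide bevels, 20 g; origin at its centre (13 mm above what it lies on, if flat). Three to five nuggets are present, all in the trough
- nugget4: pressed white chalk nugget, a round pillow 30 mm across and 26 mm thick with wide bevels, 20 g; origin at its centre (13 mm above what it lies on, if flat). Three to five nuggets are present, all in the trough
- scoop: hand scoop, 190 mm long. Origin under the middle of the pan, x towards the open lip, z up. Aluminium pan 100 mm long (x -50 to +50 mm), 98 mm wide, floor 2.5 mm thick, side and back walls 50 mm high (sides 36 mm in the front 25 mm). Wooden handle 18 mm wide (along y), 22 mm deep, rises backwards from (-50, 0, 30) to (-140, 0, 95) mm
- scoop_grip (a point): middle of the scoop's handle, (-100, 0, 68) mm in the scoop's frame: pinch here across y (18 mm wide)
- mat: fixed black rubber mat, 200 mm along x, 130 mm along y, 4 mm thick, origin under its centre; the scoop lies on it, pan about 30 mm towards +x of its middle
- pot_floor (a point): centre of the inner floor, 11 mm above the work surface, of the fixed stainless canister (outer diameter 144 mm, inner 136 mm, rim 96 mm above the work surface). On its base plate also stand a hinge post, 95 mm towards -y of this frame, and a bracket ear, 95 mm towards +y
- lid (a joint): shut at the start; angle of the steel lid about the upright hinge post: 0 fully shut over the canister (end stop), grows counter-clockwise seen from above as it swings open sideways, up to 2.2 rad. The lid is a disc of 148 mm diameter, 5 mm thick, 99 to 104 mm above the work surface, and stays where it is left
- lid_knob (a point): middle of the upright black knob (22 mm diameter, 37 mm high) at the lid disc's centre, 95 mm from the hinge axis; it turns with the lid
- lid_hole (a point): centre of the 18 mm hole through the tab on the lid's rim, at the tab's upper face, 190 mm from the hinge axis; lies 9 mm above ear_hole when the lid is shut
- ear_hole (a point): centre of the 16 mm through hole in the fixed bracket ear, at its upper face 95 mm above the work surface; the ear is 20 mm thick and open below
- holder: fixed wooden block 50 x 50 x 50 mm with an 18 mm hole in its top, 45 mm deep (its bottom 5 mm above the work surface), empty at the start, where the pin is parked upright; origin under its centre
- pin: steel retaining pin, at the start standing in the lid's tab and the bracket ear. Origin at its tip, z towards its head. Shank 12 mm diameter and 62 mm long with a 6 mm chamfered tip, round head 25 mm diameter from z = 62 to 94 mm: pinch it there
- dumbbell: hex dumbbell, 180 mm long, black rubber heads, lying at the far side; bystander, origin under its centre
- grip_ring: green silicone grip ring, 80 mm across, 22 mm high, lying flat; bystander, origin under its centre
- exerciser: plastic finger exerciser with four keys, 90 x 30 mm, 44 mm high; bystander, origin under its centre
- bottle: closed steel drinking bottle, 70 mm across, 200 mm high; bystander, origin under its centre
- tape: roll of tape, 90 mm across, 38 mm high, lying flat; bystander, origin under its centre
- chalk_block: whole block of chalk, 90 x 55 x 55 mm (not one of the nuggets); bystander, origin under its centre

How it is judged:
By the outcome, as a careful person would: the job done as asked, in the order asked, and still so for the second after the job is handed in, with the robot touching nothing.
Of nugget0, nugget1, nugget2, nugget3, nugget4 only 3 to 5 are there at a start; the rules pass over those that are not, and their reading is None.
At some moment in a run one of scoop, nugget0, nugget1, nugget2, nugget3, nugget4 may be knocked a few centimetres aside while the robot is not near it.
It also fails if it takes over 210 s, if anything falls off the work surface, if the arm or the gripper's body presses on something with over 40 N, if the wrist force passes 120 N, or if a joint passes its speed limit or range.

ROBOT

A 6-joint arm with a two-finger parallel gripper is mounted at the origin on the work surface. World frame = base frame: x ahead of the robot, y to its left, z up, the work surface at z = 0. Lengths are in m, angles in rad, forces in N, time in s.
With the tool pointing down it reaches from about 0.2 to 0.875 m from the base axis. Payload 3.4 kg.
Tool frame: the origin (TCP) lies at the very end of the fingers, on their centre line; the grasp point (between the pads) lies 19 mm behind it; z points along the fingers, y is the line along which they close (so a half turn about z gives the same grasp; the last joint's range is limited). The gripper opens to 94 mm and grips with 3 to 60 N. Pads are 16 mm wide; open, the fingers measure 119 mm over their backs; the gripper's body (75 mm by 177 mm) begins 78 mm behind the grasp point.
Start: joints at [1.091, 0.276, 1.505, -0, 1.361, -0.121], TCP at [0.202, 0.538, 0.205] pointing down, gripper open.
Joint ranges: [-2.89, 2.89], [-0.75, 2.08], [0.22, 2.7], [-1.18, 4.32], [0.11, 2.71], [-2.7, 2.7]. Speed limits (rad/s): [2.57, 2.57, 3.14, 3.14, 3.14, 3.14].

INTERFACE

Orientations are given as a rotation vector (axis times angle).
In Python, from plant import arm gives the robot as it stands.
- The arm moves only by the tool apply_moves, never from a script. Its arguments are lists of equal length, an entry for each row: "delta_pos": the shift along the tool's x, y, z each as a share of 0.15 m, from -1 to 1, a list of three; "roll": the turn about the tool's z as a share of 45 degrees, from -1 to 1. In form: {"delta_pos": [[tx, ty, tz], ...], "roll": [roll, ...]}. A call has 1 to 5 rows; each row is the pose to reach, as a shift and turn from the pose commanded when the call began, along the tool's axes at that moment; what a row does not reach only later rows make up. A row lasts 1/8 s, in which the tool goes at most 62.5 mm and 10.7 degrees, less where a joint would pass 70% of its speed; a pose out of reach is approached as far as the arm can. A call with a number of a shift or a turn outside -1 to 1 is refused whole. A call with a gripper value outside its range is refused whole. "claw" is the closure, from 0 (fully open) to 1 (shut), set as the call begins (left out, the last holds). The fingers move at their own pace and stop on an object; "grip_force" is the grip in N (left out, the last holds). Time passes only in rows, so rows that repeat a pose let the fingers close. It gives the time, the measured TCP pose, the force, the opening and the grip force at its end, in the units of the state.
- arm.sense(): the state, without advancing time (a new reading comes with each control period).
- arm.get_image(name): name is "scene" or "top"; returns the picture (480x640x3 uint8, red, green, blue); there is no depth.
- arm.camera_params(name): a dict with "fx", "fy", "cx", "cy" (pixels), "k1" (the pictures are not rectified: a ray, as slopes to the right and down, at radius r is drawn at 1 + k1 r^2 times it, then the intrinsics apply), "world_from_camera" (4x4, takes a point from camera to world coordinates). Camera axes: x right, y down, z forward; pixel columns grow to the right and rows downward; lengths in m; the calibration is good to about 2 mm. A picture is of the moment at which its call begins. camera_params takes no time and is no camera call.
- arm.close_job(): hands the job in; it is judged then, once.
The state is a dict: "time": time; "joint_positions": joint angles; "joint_velocities": joint speeds; "effort": joint torques, N m; "eef_pos": TCP position; "tool_rot": TCP orientation; "wrist_force": force on the tool from outside, world axes, zero at the start; "wrist_torque": the same for the moment, N m; "width": opening from 0.0 (shut) to 1.0 (fully open); "grip_force": force on a finger pad.
Only numpy, scipy, OpenCV 4.12 (cv2) and the standard library are available. Lean on these libraries where they do the work, as an engineer would, in place of code of your own. Each camera call takes 0.05 s, during which the arm holds its last target. There are 200 camera calls.

## Working session

There is one attempt and no reset: what is moved stays moved. The work goes in short steps, Python scripts to look and compute and a tool call to move; the robot and the scene stay as the last step left them, time stands still between calls to the robot, and variables do not carry over. Pictures are saved under pics/ and viewed, at most 14 in all, crops included, and the job is handed in when it is done.

Besides the shell and the picture viewer there is one more tool, called after "Emit:" by a JSON object that holds its "name" and its "arguments". apply_moves: Moves the arm, as the interface text tells. Shift numbers are shares of 0.15 m and turn numbers shares of 45 degrees, none past 1 either way. Its arguments: {"type":"object","properties":{"delta_pos":{"type":"array"},"roll":{"type":"array"},"claw":{"type":"number"},"grip_force":{"type":"number"}},"required":["delta_pos","roll"]}

```bash
ls; mkdir -p pics
python3 - <<'E'
from plant import arm
import cv2,numpy as np
s=arm.sense();print({k:np.round(v,3).tolist() for k,v in s.items()})
for n in("scene","top"):
    im=arm.get_image(n);cv2.imwrite(f"pics/{n}0.png",im[:,:,::-1]);c=arm.camera_params(n);print(n,{k:np.round(v,4).tolist() for k,v in c.items()})
E
```

```text
pics
{'time': 0.0, 'joint_positions': [1.091, 0.277, 1.506, -0.0, 1.361, -0.121], 'joint_velocities': [-0.0, -0.0, -0.001, 0.0, -0.001, 0.001], 'effort': [0.002, -40.459, -23.723, 0.071, 0.035, -0.0], 'eef_pos': [0.202, 0.538, 0.205], 'tool_rot': [-0.56, -3.091, 0.003], 'wrist_force': [-0.003, -0.67, 0.169], 'wrist_torque': [0.058, -0.017, 0.009], 'grip_force': 0.0, 'width': 1.002}
scene {'fx': 446.3408, 'fy': 446.3408, 'cx': 315.3873, 'cy': 232.8404, 'k1': 0.0219, 'world_from_camera': [[-0.1225, 0.828, -0.5471, 1.118], [0.9925, 0.1036, -0.0655, 0.1684], [0.0024, -0.5511, -0.8345, 0.9731], [0.0, 0.0, 0.0, 1.0]]}
top {'fx': 570.174, 'fy': 570.174, 'cx': 323.324, 'cy': 237.4688, 'k1': 0.0463, 'world_from_camera': [[0.0288, -0.9978, 0.0598, 0.5045], [-0.9995, -0.0279, 0.0157, 0.0824], [-0.014, -0.0602, -0.9981, 1.2834], [0.0, 0.0, 0.0, 1.0]]}
```

View pics/scene0.png

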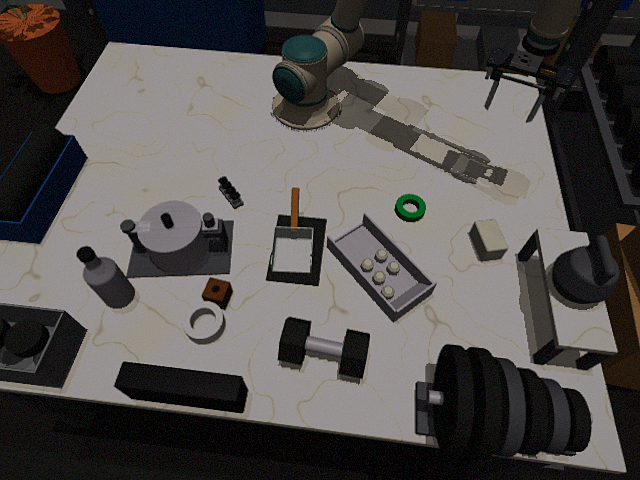

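View pics/top0.png

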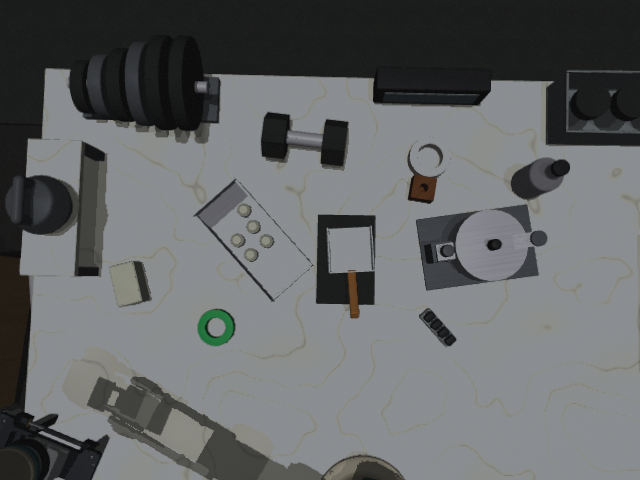

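```bash
cat > h.py <<'E'
from plant import arm
import cv2,numpy as np
C={n:arm.camera_params(n) for n in("scene","top")}
def ray(n,u,v):
    c=C[n];K=np.array([[c["fx"],0,c["cx"]],[0,c["fy"],c["cy"]],[0,0,1.]])
    p=cv2.undistortPoints(np.array([[[u,v]]],float),K,np.array([c["k1"],0,0,0.]))[0,0]
    T=np.array(c["world_from_camera"]);return T[:3,3],T[:3,:3]@np.array([p[0],p[1],1])
def plane(n,uv,z):
    o,d=ray(n,*uv);return o+d*(z-o[2])/d[2]
def tri(ps,pt):
    o1,d1=ray("scene",*ps);o2,d2=ray("top",*pt)
    d1/=np.linalg.norm(d1);d2/=np.linalg.norm(d2)
    t=np.linalg.lstsq(np.c_[d1,-d2],o2-o1,rcond=None)[0]
    a=o1+t[0]*d1;b=o2+t[1]*d2;return (a+b)/2,np.linalg.norm(a-b)
def proj(n,P):
    c=C[n];T=np.array(c["world_from_camera"]);q=T[:3,:3].T@(np.array(P,float)-T[:3,3]);s=q[:2]/q[2]
    s=s*(1+c["k1"]*(s@s));return np.array([c["fx"]*s[0]+c["cx"],c["fy"]*s[1]+c["cy"]])
def crop(im,x,y,w,h,k):
    return cv2.resize(im[y:y+h,x:x+w],None,fx=k,fy=k,interpolation=cv2.INTER_CUBIC)
def snap(tag):
    r={}
    for n in("scene","top"):
        r[n]=arm.get_image(n)[:,:,::-1].copy();cv2.imwrite(f"pics/{n}{tag}.png",r[n])
    return r
E
python3 - <<'E'
from h import *
s=cv2.imread("pics/scene0.png");t=cv2.imread("pics/top0.png")
g=lambda a:cv2.convertScaleAbs(a,alpha=1.6,beta=20)
a=g(crop(t,400,130,160,120,5))
cv2.imwrite("pics/c1.png",a)
b=g(crop(s,110,180,160,120,5));cv2.imwrite("pics/c2.png",b)
E
```

```text
(no output)
```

View pics/c1.png

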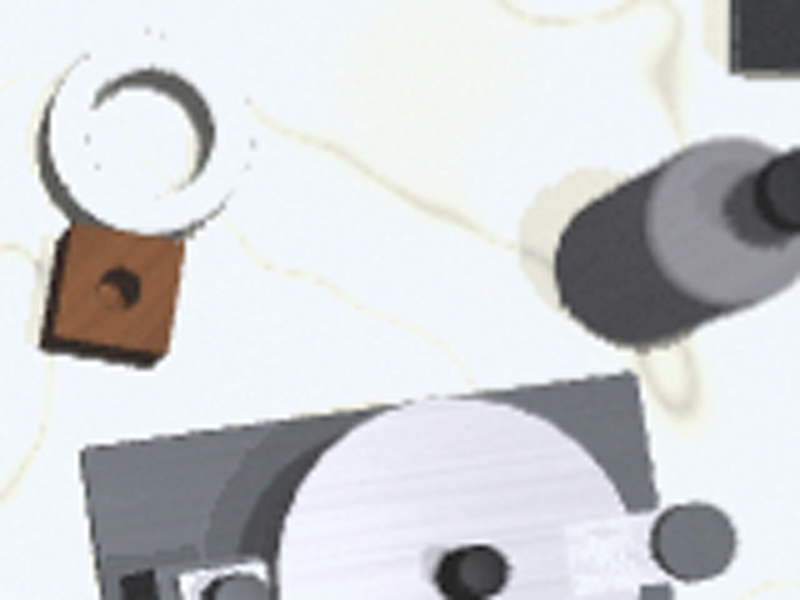

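View pics/c2.png

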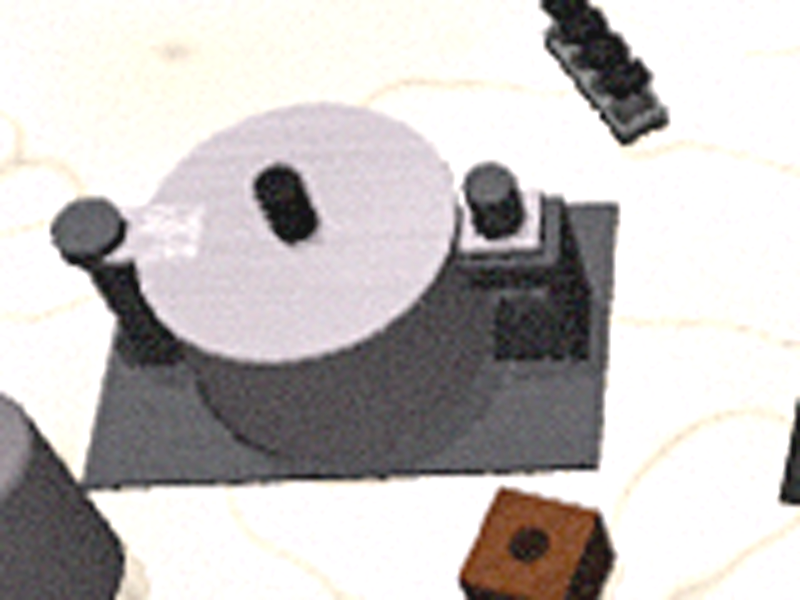

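Run:
```python
from h import *
s=cv2.imread("pics/scene0.png");t=cv2.imread("pics/top0.png")
f=lambda x,y,x0,y0:(x0+x/5-.4,y0+y/5-.4)
def blob(im,seed,lo,hi,box):
    g=cv2.cvtColor(im,cv2.COLOR_BGR2GRAY);x,y,w,h=box
    m=np.zeros_like(g);m[y:y+h,x:x+w]=cv2.inRange(g,lo,hi)[y:y+h,x:x+w]
    n,l,st,c=cv2.connectedComponentsWithStats(m);i=l[seed[1],seed[0]];return st[i],c[i]
g=cv2.cvtColor(t,cv2.COLOR_BGR2GRAY)
print(g[242:262:1,436:460:1])
def T(nm,a,b):print(nm,*np.round(tri(a,b)[0],4),round(tri(a,b)[1],4))
T("hole",f(530,545,110,180),f(118,288,400,130))
T("hinge top",f(90,230,110,180),f(693,540,400,130))
T("knob top",f(275,180,110,180),f(487,570,400,130))
g=lambda a:cv2.convertScaleAbs(a,alpha=1.6,beta=20)
cv2.imwrite("pics/c3.png",crop(t,190,170,200,150,4))
cv2.imwrite("pics/c4.png",crop(s,260,180,180,135,4.4))
```

```text
[[ 59  61  62  62  67  68  67  66  67  68  69  68  68  85 104 106  92  47
   37  91 135 141 141 139]
 [ 67  66  66  69  70  60  78  79  98 101 113 139 140 141 140 142 142  79
   40  89 135 142 141 142]
 [ 80 100  98 119 140 125 125 123 122 139 112  83 107 110 110 137 141  79
   40  88 135 142 140 140]
 [140 141 142 124 122 122 121  74  70  41  44  58  58  57  54  85 135  95
   48  83 134 140 140 139]
 [140 141 141 122 123 121  38  17  41  60  64  63  62  61  61  58  69  84
   48  81 134 140 140 140]
 [140 141 123 121 121  53  24  31  60  67  65  64  63  62  60  59  58  69
   43  58 132 140 140 140]
 [114 140 121 120  52  21  20  51  68  68  66  65  63  63  62  60  59  56
   38  57 133 141 141 141]
 [ 88 140 124 122  53  23  20  61  71  69  67  66  65  65  63  61  60  58
   38  60 133 141 141 142]
 [ 87 122 122 122  38  19  32  65  70  71  70  67  67  66  62  61  60  58
   39  35 132 142 142 142]
 [ 61 140 122  98  32  20  23  62  73  71  69  68  66  65  63  62  60  58
   40  35 132 141 142 141]
 [ 33 140 123 122  38  20  21  54  73  71  70  68  66  64  64  61  60  56
   64  40  93 13
[... 328 characters left out ...]
141 141 141 113  45  21  21  18  30  51  86  81 134 140 140
  140  80  41  86 135 141]
 [ 30  85 140 142 141 142 141 141 141  73 135 140 139 140 139 139 140 139
  139  98  48  55 132 142]
 [ 66  59 139 140 141 141 141 141 140 140 139 140 141 140 141 142 141 140
  125  76  40  34 104 136]
 [ 67  35 137 140 140 140 140 141 141 141 141 116  89  86 102  88  72  70
   52  38  34  33  75 132]
 [ 66  32 139 142 117  91  91  91  68  69  69  62  63  62  50  47  40  39
   38  36  35  36  37 101]
 [ 65  39  41  61  60  53  52  46  46  40  30  30  55  58  48  39  38  39
   37  35  36  35  35  55]]
hole 0.6934 -0.1113 0.0516 0.0003
hinge top 0.5866 -0.3364 0.1103 0.0009
knob top 0.57 -0.244 0.1435 0.0014
```

View pics/c3.png

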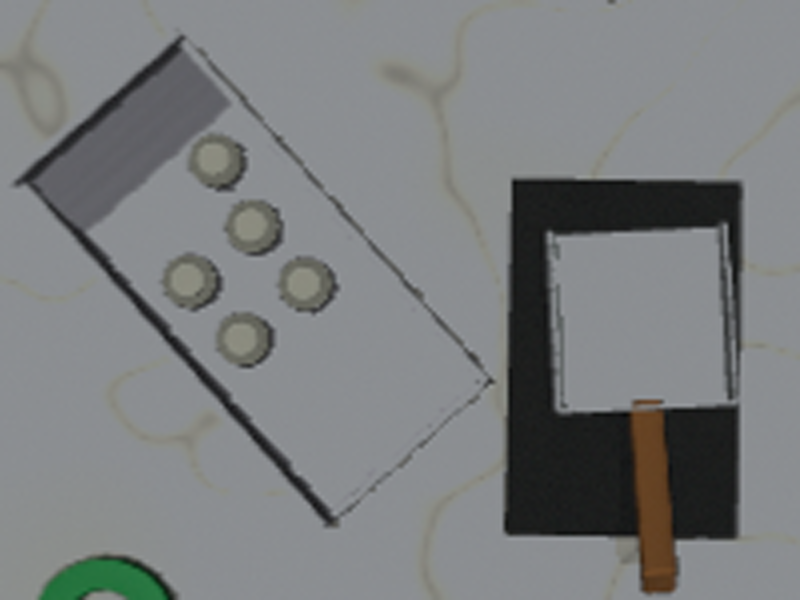

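View pics/c4.png

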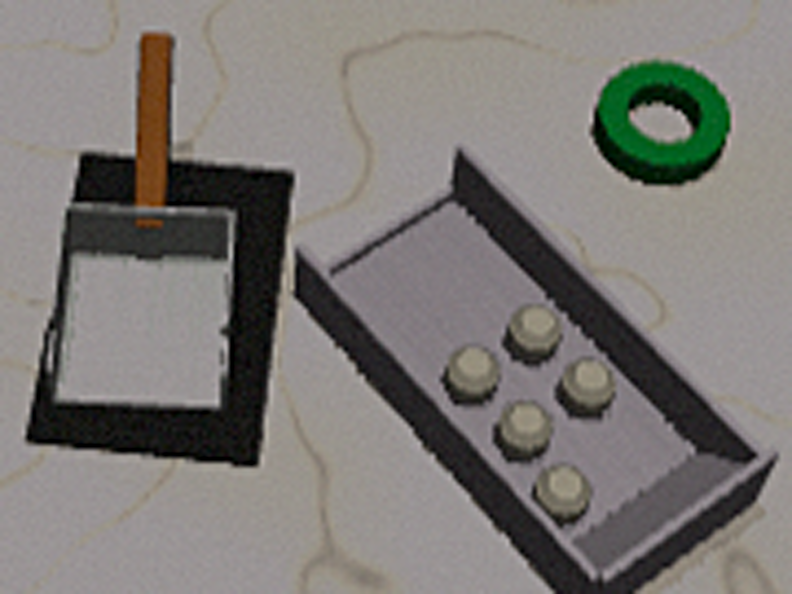

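Run:
```python
from h import *
c3=lambda x,y:(190+x/4-.375,170+y/4-.375)
c4=lambda x,y:(260+x/4.4-.39,180+y/4.4-.39)
def T(nm,a,b):
    p,e=tri(a,b);print(nm,np.round(p,4),round(e,4));return p
pin=T("pin top",(207.9,215.9),(448.3,250.2))
nl=T("NL",c4(459,150),c3(333,522));nr=T("NR",c4(297,248),c3(491,380));fl=T("FL",c4(775,457),c3(20,182));fr=T("FR",c4(600,582),c3(182,38))
for a,b in((nl,fl),(nr,fr)):
    d=b-a;print("len,ang",np.hypot(*d[:2]),np.degrees(np.arctan2(d[1],d[0])))
print("widths",np.linalg.norm((nl-nr)[:2]),np.linalg.norm((fl-fr)[:2]))
N=[(217,160),(254,227),(191,281),(307,283),(244,339)];S=[(566,483),(529,422),(591,378),(474,365),(537,322)]
ns=[T("nug top",c4(*s),c3(*n)) for n,s in zip(N,S)]
e=T("handle end",c4(157,36),c3(659,571));j=T("handle joint",c4(149,223),c3(647,402))
d=j-e;print("scoop heading",np.degrees(np.arctan2(d[1],d[0])))
bl=T("pan BL",c4(235,210),c3(560,411));br=T("pan BR",c4(68,207),c3(736,404))
d=bl-br;print("y heading",np.degrees(np.arctan2(d[1],d[0]))-90)
m=[plane("top",c3(*p),.004)[:2] for p in((512,180),(742,182),(738,537),(505,533))];print("mat",np.round(m,4).tolist(),np.mean(m,0))
# tray frame
ang=np.arctan2(*((fl-nl)+(fr-nr))[[1,0]]);x=np.array([np.cos(ang),np.sin(ang)]);y=np.array([-x[1],x[0]])
near=(nl+nr)[:2]/2;far=(fl+fr)[:2]/2;print("near,far",near,far,np.degrees(ang))
for n in ns:print(np.round([(n[:2]-far)@x*1e3+140,(n[:2]-(near+far)/2)@y*1e3],1))
```

```text
pin top [ 0.5544 -0.1492  0.1371] 0.0023
NL [0.44   0.209  0.0504] 0.0051
NR [0.5188 0.1247 0.0505] 0.0021
FL [0.619  0.3848 0.0529] 0.0051
FR [0.7001 0.298  0.0523] 0.0012
len,ang 0.250853015602297 44.48897020442074
len,ang 0.25079904868209757 43.70613763718386
widths 0.11538145800033471 0.11880888643494866
nug top [0.6362 0.2809 0.0307] 0.0031
nug top [0.5999 0.26   0.0267] 0.0037
nug top [0.569 0.293 0.028] 0.0027
nug top [0.5696 0.2287 0.0294] 0.0026
nug top [0.5378 0.2621 0.0297] 0.0023
handle end [0.4231 0.0336 0.1071] 0.0014
handle joint [0.5094 0.0397 0.046 ] 0.0013
scoop heading 4.06150772792407
pan BL [0.5031 0.0874 0.0586] 0.0028
pan BR [ 0.5096 -0.0071  0.0538] 0.0028
y heading 3.907759793112959
mat [[0.6323, 0.1168], [0.6347, -0.0126], [0.4362, -0.0149], [0.4345, 0.1149]] [0.53443462 0.05105668]
near,far [0.47940847 0.16688819] [0.65953636 0.3414296 ] 44.097596029390026
[ 81.1 -27.2]
[ 40.5 -17. ]
[41.3 28.2]
[ -3.  -18.4]
[-2.6 27.8]
```

```bash
cat > p.py <<'E'
from h import *
from scipy.spatial.transform import Rotation as Ro
def yaw(): 
    x=Ro.from_rotvec(arm.sense()["tool_rot"]).as_matrix()[:,0];return np.degrees(np.arctan2(x[1],x[0]))
def plan(W,start=None):
    """print apply_moves rows for waypoints (x,y,z,yaw deg), tool pointing down"""
    s=arm.sense();p=np.array(s["eef_pos"]) if start is None else np.array(start[:3]);a=yaw() if start is None else start[3]
    print("from",np.round(p,4),round(a,2))
    for w in W:
        q=np.array(w[:3]);da=(w[3]-a+180)%360-180
        n=int(max(1,np.ceil(abs(q-p).max()/.14),np.ceil(np.linalg.norm(q-p)/.2),np.ceil(abs(da)/44)))
        dp=(q-p)/n
        for i in range(n):
            c,t=np.cos(np.radians(a)),np.sin(np.radians(a))
            l=np.array([c*dp[0]+t*dp[1],t*dp[0]-c*dp[1],-dp[2]])/.15;l=np.round(l,3);r=round(-da/n/45,3)
            rows=int(max(np.ceil(np.linalg.norm(dp)/.0625),np.ceil(abs(da)/n/10.7)))
            print(l.tolist(),r,"rows>=",rows);p=p+dp;a+=da/n
E
python3 - <<'E'
from p import *
plan([(.35,.25,.25,90),(.554,-.149,.17,90),(.554,-.149,.109,90)])
E
```

```text
from [0.2017 0.5379 0.2047] 159.44
[-0.533, -0.483, -0.101] 0.514 rows>= 3
[-0.68, -0.235, -0.101] 0.514 rows>= 3
[-0.718, 0.051, -0.101] 0.514 rows>= 3
[-0.887, 0.453, 0.178] -0.0 rows>= 3
[-0.887, 0.453, 0.178] -0.0 rows>= 3
[-0.887, 0.453, 0.178] -0.0 rows>= 3
[0.0, -0.0, 0.407] -0.0 rows>= 1
```

Emit:
{"name": "apply_moves", "arguments": {"delta_pos": [[-0.533,-0.483,-0.101],[-0.533,-0.483,-0.101],[-0.533,-0.483,-0.101]], "roll": [0.514,0.514,0.514], "claw": 0, "grip_force": 40}}

```text
time: 0.48
eef_pos: [0.2522, 0.4404, 0.221]
tool_rot: [1.175, 2.913, -0.0]
wrist_force: [-0.7, 0.3, 0.2]
width: 0.997
grip_force: 0.0
```

Emit:
{"name": "apply_moves", "arguments": {"delta_pos": [[-0.68,-0.235,-0.101],[-0.68,-0.235,-0.101],[-0.68,-0.235,-0.101]], "roll": [0.514,0.514,0.514]}}

```text
time: 0.85
eef_pos: [0.3016, 0.3457, 0.2361]
tool_rot: [1.734, 2.619, 0.001]
wrist_force: [0.6, 0.4, 0.1]
width: 1.003
grip_force: 0.0
```

Emit:
{"name": "apply_moves", "arguments": {"delta_pos": [[-0.718,0.051,-0.101],[-0.718,0.051,-0.101],[-0.718,0.051,-0.101],[-0.718,0.051,-0.101]], "roll": [0.514,0.514,0.514,0.514]}}

```text
time: 1.35
eef_pos: [0.3497, 0.252, 0.2505]
tool_rot: [-2.216, -2.224, -0.0]
wrist_force: [-0.9, -0.3, -0.4]
width: 0.998
grip_force: 0.0
```

Emit:
{"name": "apply_moves", "arguments": {"delta_pos": [[-0.9,0.453,0.178],[-0.9,0.453,0.178],[-0.9,0.453,0.178],[-0.9,0.453,0.178]], "roll": [0,0,0,0]}}

```text
time: 1.85
eef_pos: [0.4184, 0.1162, 0.2233]
tool_rot: [-2.219, -2.222, 0.001]
wrist_force: [-0.4, 1.0, 0.5]
width: 1.0
grip_force: 0.0
```

Emit:
{"name": "apply_moves", "arguments": {"delta_pos": [[-0.89,0.453,0.178],[-0.89,0.453,0.178],[-0.89,0.453,0.178],[-0.89,0.453,0.178]], "roll": [0,0,0,0]}}

```text
time: 2.35
eef_pos: [0.4869, -0.0167, 0.1968]
tool_rot: [-2.218, -2.222, -0.0]
wrist_force: [-1.1, 0.3, 0.4]
width: 1.001
grip_force: 0.0
```

Emit:
{"name": "apply_moves", "arguments": {"delta_pos": [[-0.887,0.453,0.178],[-0.887,0.453,0.178],[-0.887,0.453,0.178],[-0.887,0.453,0.178],[-0.887,0.453,0.178]], "roll": [0,0,0,0,0]}}

```text
time: 2.98
eef_pos: [0.5537, -0.1482, 0.1712]
tool_rot: [-2.217, -2.223, -0.001]
wrist_force: [-0.8, -0.4, -0.3]
width: 0.998
grip_force: 0.0
```

Run:
```python
from p import *
r=snap("1");cv2.imwrite("pics/c5.png",np.hstack([crop(r["top"],390,180,100,120,4),crop(r["scene"],170,170,100,120,4)]))
plan([(.554,-.149,.109,90)])
```

```text
from [ 0.5538 -0.1486  0.1715] 90.17
[-0.003, 0.001, 0.417] 0.004 rows>= 1
```

View pics/c5.png

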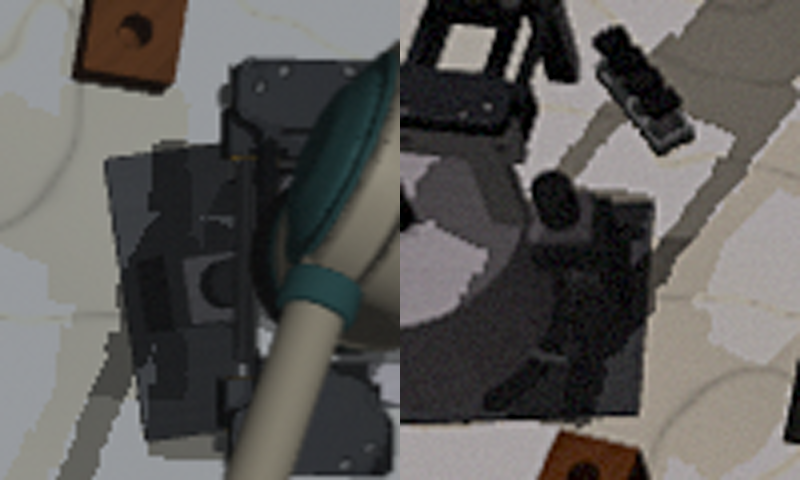

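Emit:
{"name": "apply_moves", "arguments": {"delta_pos": [[0,0,0.2],[0,0,0.413],[0,0,0.413]], "roll": [0,0,0]}}

```text
time: 3.45
eef_pos: [0.5522, -0.1488, 0.1074]
tool_rot: [-2.216, -2.22, 0.002]
wrist_force: [0.1, 0.5, -0.1]
width: 1.0
grip_force: 0.0
```

Emit:
{"name": "apply_moves", "arguments": {"delta_pos": [[0,0,0],[0,0,0],[0,0,0],[0,0,0],[0,0,0]], "roll": [0,0,0,0,0], "claw": 1, "grip_force": 20}}

```text
time: 4.08
eef_pos: [0.5545, -0.1509, 0.109]
tool_rot: [2.22, 2.222, 0.0]
wrist_force: [-0.6, -0.8, -0.0]
width: 0.503
grip_force: 0.0
```

Emit:
{"name": "apply_moves", "arguments": {"delta_pos": [[0,0,0],[0,0,0],[0,0,0],[0,0,0],[0,0,0]], "roll": [0,0,0,0,0]}}

```text
time: 4.7
eef_pos: [0.5543, -0.1508, 0.1088]
tool_rot: [-2.22, -2.222, 0.0]
wrist_force: [0.0, 0.8, -1.0]
width: 0.264
grip_force: 20.0
```

Emit:
{"name": "apply_moves", "arguments": {"delta_pos": [[0,0,-0.2],[0,0,-0.4],[0,0,-0.6],[0,0,-0.6]], "roll": [0,0,0,0]}}

```text
time: 5.2
eef_pos: [0.5559, -0.1514, 0.201]
tool_rot: [2.217, 2.219, 0.003]
wrist_force: [0.7, -0.9, -0.6]
width: 0.262
grip_force: 20.0
```

Run:
```python
from p import *
s=arm.sense();print({k:np.round(s[k],4) for k in("eef_pos","wrist_force","width","grip_force")},yaw())
plan([(.693,-.111,.199,90),(.693,-.111,.13,90),(.693,-.111,.074,90)])
```

```text
{'eef_pos': array([ 0.5559, -0.1514,  0.201 ]), 'wrist_force': array([ 0.6841, -0.8978, -0.5879]), 'width': np.float64(0.2616), 'grip_force': np.float64(19.9999)} 90.05405977235048
from [ 0.5559 -0.1514  0.201 ] 90.05
[0.268, 0.914, 0.013] 0.001 rows>= 3
[0.0, 0.0, 0.46] -0.0 rows>= 2
[0.0, 0.0, 0.373] -0.0 rows>= 1
```

Emit:
{"name": "apply_moves", "arguments": {"delta_pos": [[0.26,0.923,0],[0.26,0.923,0],[0.26,0.923,0],[0.26,0.923,0],[0.26,0.923,0]], "roll": [0,0,0,0,0]}}

```text
time: 5.82
eef_pos: [0.6913, -0.1118, 0.1976]
tool_rot: [-2.219, -2.22, 0.003]
wrist_force: [-0.5, -0.5, -1.0]
width: 0.262
grip_force: 20.0
```

Emit:
{"name": "apply_moves", "arguments": {"delta_pos": [[0,0,0.25],[0,0,0.46],[0,0,0.46],[0,0,0.46]], "roll": [0,0,0,0]}}

```text
time: 6.32
eef_pos: [0.693, -0.1123, 0.1315]
tool_rot: [2.22, 2.221, 0.002]
wrist_force: [0.5, -1.0, -0.4]
width: 0.261
grip_force: 20.0
```

Run:
```python
from p import *
r=snap("2");cv2.imwrite("pics/c6.png",np.hstack([crop(r["top"],380,140,100,100,4),crop(r["scene"],170,210,100,100,4)]))
P=[]
plan([(.693,-.111,.074,90)])
print(proj("scene",(.6934,-.1113,.05)),proj("scene",(.6934,-.1113,.063)))
```

```text
from [ 0.6937 -0.1122  0.1321] 90.03
[0.008, -0.004, 0.387] 0.001 rows>= 1
[215.65040842 288.9298713 ] [214.59374621 286.3617098 ]
```

View pics/c6.png

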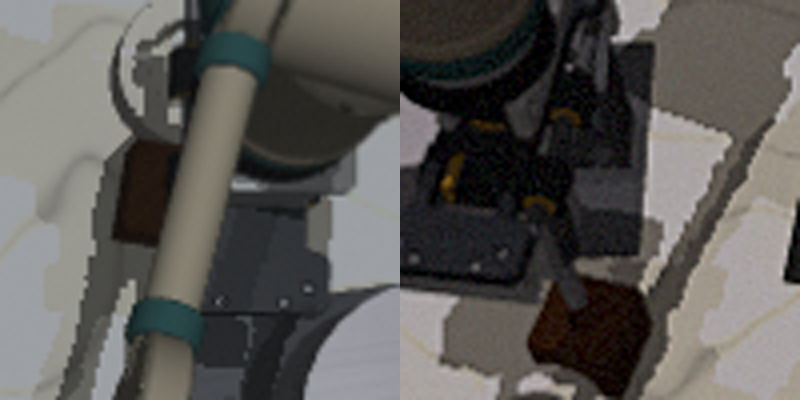

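Emit:
{"name": "apply_moves", "arguments": {"delta_pos": [[0.005,0,0.1],[0.005,0,0.2],[0.005,0,0.2]], "roll": [0,0,0]}}

```text
time: 6.8
eef_pos: [0.6913, -0.1104, 0.0974]
tool_rot: [-2.217, -2.22, 0.003]
wrist_force: [0.6, 0.6, 0.0]
width: 0.261
grip_force: 20.0
```

Emit:
{"name": "apply_moves", "arguments": {"delta_pos": [[0,0,0.1],[0,0,0.18],[0,0,0.18],[0,0,0.18]], "roll": [0,0,0,0]}}

```text
time: 7.3
eef_pos: [0.6927, -0.1109, 0.0725]
tool_rot: [-2.22, -2.222, 0.0]
wrist_force: [-0.3, 0.2, -0.3]
width: 0.259
grip_force: 20.0
```

Emit:
{"name": "apply_moves", "arguments": {"delta_pos": [[0,0,0],[0,0,0],[0,0,0],[0,0,0],[0,0,0]], "roll": [0,0,0,0,0], "claw": 0}}

```text
time: 7.92
eef_pos: [0.6928, -0.1109, 0.0729]
tool_rot: [-2.22, -2.222, -0.0]
wrist_force: [0.5, 0.1, -0.1]
width: 0.755
grip_force: 0.0
```

Emit:
{"name": "apply_moves", "arguments": {"delta_pos": [[0,0,0],[0,0,-0.4],[0,0,-0.8],[0,0,-0.8]], "roll": [0,0,0,0]}}

```text
time: 8.43
eef_pos: [0.6962, -0.1117, 0.1996]
tool_rot: [2.213, 2.215, 0.01]
wrist_force: [1.4, -0.6, -0.2]
width: 1.001
grip_force: 0.0
```

Run:
```python
from p import *
H=np.array([.5866,-.3364]);k=lambda t:(*(H+.095*np.array([np.cos(np.radians(99.8+t)),np.sin(np.radians(99.8+t))])),.120,90)
k0=k(0)
plan([(k0[0],k0[1],.193,90),k0]+[k(t) for t in(20,40,60,80,100,120)])
```

```text
from [ 0.6962 -0.1117  0.1996] 90.06
[-0.873, -0.839, 0.044] 0.001 rows>= 3
[0.0, 0.0, 0.487] -0.0 rows>= 2
[-0.075, -0.207, -0.0] -0.0 rows>= 1
[-0.141, -0.169, -0.0] -0.0 rows>= 1
[-0.19, -0.111, -0.0] -0.0 rows>= 1
[-0.216, -0.039, -0.0] -0.0 rows>= 1
[-0.217, 0.037, -0.0] -0.0 rows>= 1
[-0.191, 0.109, -0.0] -0.0 rows>= 1
```

Emit:
{"name": "apply_moves", "arguments": {"delta_pos": [[-0.879,-0.819,0],[-0.879,-0.819,0],[-0.879,-0.819,0],[-0.879,-0.819,0],[-0.879,-0.819,0]], "roll": [0,0,0,0,0]}}

```text
time: 9.05
eef_pos: [0.5701, -0.2424, 0.1921]
tool_rot: [-2.22, -2.221, -0.001]
wrist_force: [0.1, 0.1, 0.3]
width: 0.999
grip_force: 0.0
```

Emit:
{"name": "apply_moves", "arguments": {"delta_pos": [[0,0,0.2],[0,0,0.4],[0,0,0.487],[0,0,0.487]], "roll": [0,0,0,0], "claw": 0.6}}

```text
time: 9.55
eef_pos: [0.5703, -0.2417, 0.1187]
tool_rot: [-2.217, -2.223, 0.0]
wrist_force: [-0.4, -0.7, 1.3]
width: 0.611
grip_force: 0.0
```

Emit:
{"name": "apply_moves", "arguments": {"delta_pos": [[0,0,0],[0,0,0],[0,0,0],[0,0,0],[0,0,0]], "roll": [0,0,0,0,0], "claw": 1, "grip_force": 6}}

```text
time: 10.18
eef_pos: [0.5695, -0.243, 0.1204]
tool_rot: [-2.22, -2.222, 0.001]
wrist_force: [-2.4, -1.0, 4.9]
width: 0.226
grip_force: 6.0
```

Emit:
{"name": "apply_moves", "arguments": {"delta_pos": [[0,0,0],[0,0,0],[0,0,0]], "roll": [0,0,0]}}

```text
time: 10.55
eef_pos: [0.5695, -0.243, 0.1203]
tool_rot: [-2.22, -2.222, 0.001]
wrist_force: [-3.5, -0.4, 6.0]
width: 0.233
grip_force: 6.0
```

Emit:
{"name": "apply_moves", "arguments": {"delta_pos": [[-0.035,-0.11,0],[-0.075,-0.207,0],[-0.14,-0.3,0],[-0.216,-0.376,0]], "roll": [0,0,0,0]}}

```text
time: 11.05
eef_pos: [0.5129, -0.2761, 0.12]
tool_rot: [2.22, 2.222, 0.001]
wrist_force: [3.1, 2.6, 2.3]
width: 0.232
grip_force: 6.0
```

Emit:
{"name": "apply_moves", "arguments": {"delta_pos": [[-0.095,-0.065,0],[-0.19,-0.111,0],[-0.295,-0.14,0],[-0.406,-0.15,0]], "roll": [0,0,0,0]}}

```text
time: 11.55
eef_pos: [0.4903, -0.337, 0.1197]
tool_rot: [-2.219, -2.221, 0.001]
wrist_force: [1.0, 3.3, 3.8]
width: 0.233
grip_force: 6.0
```

Emit:
{"name": "apply_moves", "arguments": {"delta_pos": [[-0.11,0.008,0],[-0.217,0.037,0],[-0.315,0.083,0],[-0.408,0.146,0],[-0.408,0.146,0]], "roll": [0,0,0,0,0]}}

```text
time: 12.18
eef_pos: [0.5082, -0.404, 0.1194]
tool_rot: [-2.218, -2.223, 0.021]
wrist_force: [-8.8, -8.4, 3.5]
width: 0.221
grip_force: 6.8
```

Emit:
{"name": "apply_moves", "arguments": {"delta_pos": [[0,0,0],[0,0,0],[0,0,0],[0,0,0]], "roll": [0,0,0,0], "claw": 0.4}}

```text
time: 12.68
eef_pos: [0.5132, -0.3972, 0.1194]
tool_rot: [-2.219, -2.222, 0.0]
wrist_force: [0.0, -0.6, -0.5]
width: 0.588
grip_force: 0.0
```

Emit:
{"name": "apply_moves", "arguments": {"delta_pos": [[0,0,-0.3],[0,0,-0.7],[0.3,-0.3,-0.8],[0.6,-0.6,-0.8],[0.7,-0.7,-0.8]], "roll": [0,0,0,-0.2,-0.5]}}

```text
time: 13.3
eef_pos: [0.4059, -0.2898, 0.2404]
tool_rot: [-1.797, -2.576, -0.0]
wrist_force: [-0.1, -1.1, -0.2]
width: 0.597
grip_force: 0.0
```

Run:
```python
from p import *
r=snap("3")
a=crop(r["top"],400,120,160,200,3);b=crop(r["scene"],100,170,160,140,3)
b=cv2.copyMakeBorder(b,0,600-b.shape[0],0,0,cv2.BORDER_CONSTANT)
cv2.imwrite("pics/c7.png",np.hstack([a,b])[:, :800])
old={n:cv2.imread(f"pics/{n}0.png") for n in r}
for n,(x,y,w,h) in {"top":(190,165,200,160),"scene":(260,185,180,135)}.items():
    d=cv2.absdiff(r[n],old[n])[y:y+h,x:x+w].max(2)>60;print(n,d.sum(),np.argwhere(d).mean(0) if d.any() else "")
plan([(.4565,.0363,.2,184),(.4565,.0363,.053,184)])
```

```text
top 0 
scene 0 
from [ 0.4064 -0.2903  0.2406] 109.86
[0.645, 0.351, 0.09] -0.549 rows>= 3
[0.439, 0.589, 0.09] -0.549 rows>= 3
[0.153, 0.718, 0.09] -0.549 rows>= 3
[-0.0, 0.0, 0.49] -0.0 rows>= 2
[-0.0, 0.0, 0.49] -0.0 rows>= 2
```

View pics/c7.png

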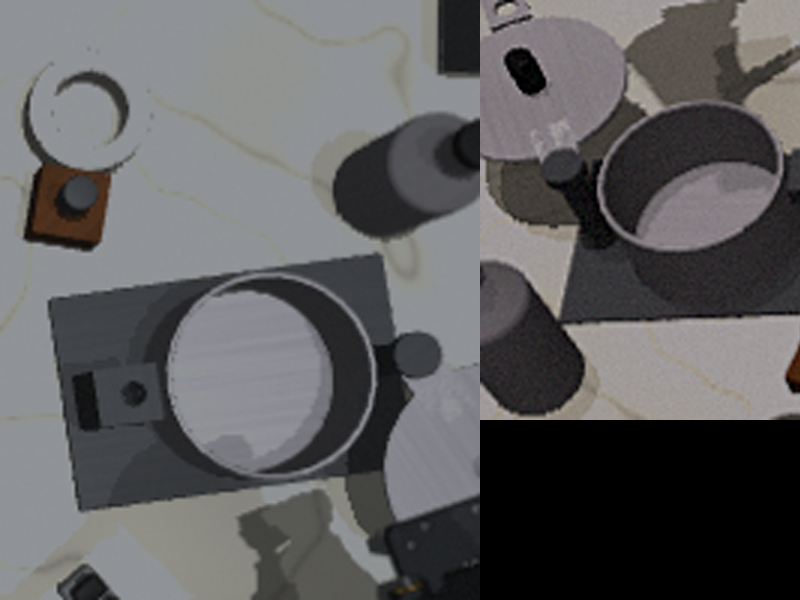

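Emit:
{"name": "apply_moves", "arguments": {"delta_pos": [[0.645,0.351,0.09],[0.645,0.351,0.09],[0.645,0.351,0.09],[0.645,0.351,0.09]], "roll": [-0.549,-0.549,-0.549,-0.549], "claw": 0.3}}

```text
time: 13.9
eef_pos: [0.4262, -0.1839, 0.2262]
tool_rot: [1.217, 2.895, -0.0]
wrist_force: [0.1, -0.2, -0.3]
width: 0.7
grip_force: 0.0
```

Emit:
{"name": "apply_moves", "arguments": {"delta_pos": [[0.439,0.589,0.09],[0.439,0.589,0.09],[0.439,0.589,0.09],[0.439,0.589,0.09]], "roll": [-0.549,-0.549,-0.549,-0.549]}}

```text
time: 14.4
eef_pos: [0.4427, -0.0751, 0.2128]
tool_rot: [0.571, 3.089, -0.0]
wrist_force: [-0.1, -0.4, -0.3]
width: 0.699
grip_force: 0.0
```

Emit:
{"name": "apply_moves", "arguments": {"delta_pos": [[0.153,0.718,0.09],[0.153,0.718,0.09],[0.153,0.718,0.09],[0.153,0.718,0.09],[0.153,0.718,0.09]], "roll": [-0.549,-0.549,-0.549,-0.549,-0.549]}}

```text
time: 15.02
eef_pos: [0.459, 0.0331, 0.1994]
tool_rot: [-0.102, 3.14, -0.0]
wrist_force: [-0.6, -0.2, 0.5]
width: 0.703
grip_force: 0.0
```

Run:
```python
from p import *
plan([(.4565,.0363,.053,184)])
```

```text
from [0.459  0.0331 0.1994] -176.3
[0.008, 0.011, 0.488] -0.003 rows>= 2
[0.008, 0.011, 0.488] -0.003 rows>= 2
```

Emit:
{"name": "apply_moves", "arguments": {"delta_pos": [[0.012,0.018,0.25],[0.012,0.018,0.488],[0.012,0.018,0.488]], "roll": [0,0,0]}}

```text
time: 15.4
eef_pos: [0.4546, 0.0359, 0.1243]
tool_rot: [0.103, -3.134, -0.001]
wrist_force: [0.9, -0.3, 1.3]
width: 0.704
grip_force: 0.0
```

Emit:
{"name": "apply_moves", "arguments": {"delta_pos": [[0,0,0.25],[0,0,0.4],[0,0,0.488],[0,0,0.488]], "roll": [0,0,0,0]}}

```text
time: 15.9
eef_pos: [0.457, 0.0363, 0.0532]
tool_rot: [-0.106, 3.14, 0.0]
wrist_force: [0.3, -0.1, -0.5]
width: 0.701
grip_force: 0.0
```

Emit:
{"name": "apply_moves", "arguments": {"delta_pos": [[0,0,0],[0,0,0],[0,0,0],[0,0,0],[0,0,0]], "roll": [0,0,0,0,0], "claw": 1, "grip_force": 60}}

```text
time: 16.52
eef_pos: [0.4566, 0.0366, 0.053]
tool_rot: [-0.107, 3.14, 0.0]
wrist_force: [-0.4, -0.4, -0.4]
width: 0.203
grip_force: 0.3
```

Emit:
{"name": "apply_moves", "arguments": {"delta_pos": [[0,0,0],[0,0,0],[0,0,0],[0,0,0]], "roll": [0,0,0,0]}}

```text
time: 17.02
eef_pos: [0.4565, 0.0366, 0.053]
tool_rot: [0.107, -3.14, -0.0]
wrist_force: [-0.6, -0.8, 1.6]
width: 0.189
grip_force: 60.0
```

Emit:
{"name": "apply_moves", "arguments": {"delta_pos": [[0,0,-0.05],[0,0,-0.15],[0,0,-0.3],[0,0,-0.5],[0,0,-0.5]], "roll": [0,0,0,0,0]}}

```text
time: 17.65
eef_pos: [0.4582, 0.0366, 0.1296]
tool_rot: [-0.107, 3.135, -0.001]
wrist_force: [0.8, 0.0, -2.9]
width: 0.189
grip_force: 60.0
```

Run:
```python
from p import *
s=arm.sense();print({k:np.round(s[k],3) for k in("eef_pos","wrist_force","wrist_torque","width")})
r=snap("4")
cv2.imwrite("pics/c8.png",np.hstack([crop(r["top"],190,165,200,160,2),crop(r["scene"],250,165,200,160,2)]))
```

```text
{'eef_pos': array([0.458, 0.037, 0.13 ]), 'wrist_force': array([ 0.804,  0.007, -2.923]), 'wrist_torque': array([0.019, 0.165, 0.035]), 'width': np.float64(0.189)}
```

View pics/c8.png

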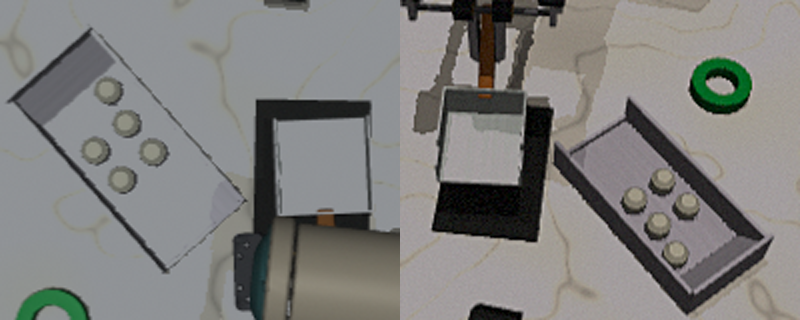

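```bash
cat >> p.py <<'E'
A=np.radians(44.1);O=np.array([.5569,.2420])
def tr(sx,zb,sy=0): # TCP pose with scoop origin at tray x=sx (m), bottom height zb
    g=O+(sx-.1)*np.array([np.cos(A),np.sin(A)])+sy*np.array([-np.sin(A),np.cos(A)]);return (*g,zb+.049,224.1)
E
python3 - <<'E'
from p import *
plan([(.44,.06,.2,184),tr(-.08,.13),tr(-.08,.015)])
E
```

```text
from [0.4559 0.0367 0.1273] -176.09
[0.095, 0.162, -0.485] -0.002 rows>= 2
[0.056, 0.383, 0.14] -0.891 rows>= 4
[-0.0, 0.0, 0.767] -0.0 rows>= 2
```

Emit:
{"name": "apply_moves", "arguments": {"delta_pos": [[0.03,0.05,-0.15],[0.06,0.1,-0.33],[0.095,0.162,-0.485],[0.095,0.162,-0.485]], "roll": [0,0,0,0]}}

```text
time: 18.25
eef_pos: [0.4408, 0.0602, 0.2006]
tool_rot: [-0.109, 3.139, 0.0]
wrist_force: [-0.9, -1.3, -2.5]
width: 0.186
grip_force: 60.0
```

Emit:
{"name": "apply_moves", "arguments": {"delta_pos": [[0.01,0.08,0],[0.03,0.18,0.05],[0.04,0.28,0.1],[0.05,0.35,0.14],[0.056,0.383,0.14]], "roll": [-0.18,-0.38,-0.58,-0.76,-0.891]}}

```text
time: 18.88
eef_pos: [0.4267, 0.1165, 0.1767]
tool_rot: [1.181, -2.905, -0.002]
wrist_force: [-0.1, -0.9, -2.6]
width: 0.184
grip_force: 60.0
```

Emit:
{"name": "apply_moves", "arguments": {"delta_pos": [[0,0,0.1],[0,0,0.3],[0,0,0.4],[0,0,0.4],[0,0,0.4]], "roll": [0,0,0,0,0]}}

```text
time: 19.5
eef_pos: [0.4284, 0.1164, 0.1192]
tool_rot: [1.177, -2.912, -0.0]
wrist_force: [-0.1, 0.9, -2.0]
width: 0.189
grip_force: 60.0
```

Run:
```python
from p import *
s=arm.sense();print({k:np.round(s[k],3) for k in("wrist_force","wrist_torque")})
plan([tr(-.08,.08),tr(-.08,.0145),tr(-.045,.0145),tr(-.045,.0045),tr(.055,.0045)])
r=snap("5")
cv2.imwrite("pics/c9.png",np.hstack([crop(r["top"],190,165,200,170,2),crop(r["scene"],250,150,200,170,2)]))
```

```text
{'wrist_force': array([-0.119,  0.908, -2.032]), 'wrist_torque': array([-0.074,  0.115,  0.004])}
from [0.4284 0.1164 0.1192] -136.0
[0.002, 0.005, -0.065] -0.002 rows>= 1
[-0.0, 0.0, 0.437] -0.0 rows>= 2
[-0.233, 0.0, -0.0] -0.0 rows>= 1
[-0.0, 0.0, 0.067] -0.0 rows>= 1
[-0.667, 0.0, -0.0] -0.0 rows>= 2
```

View pics/c9.png

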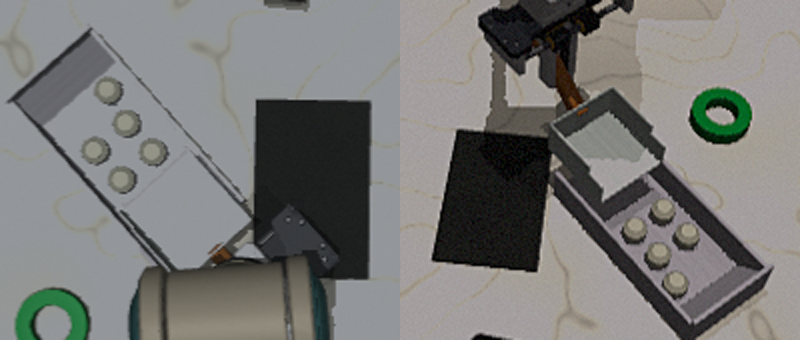

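Run:
```python
from p import *
for uv in((251,269),(283,240)):
    P=plane("top",uv,.07)[:2]-O;print(P@[np.cos(A),np.sin(A)],P@[-np.sin(A),np.cos(A)])
```

```text
-0.028892007689140534 0.043736580608936086
-0.029120157069254374 -0.04796404554111086
```

Emit:
{"name": "apply_moves", "arguments": {"delta_pos": [[0,0.005,0.1],[0,0.005,0.25],[0,0.005,0.373],[0,0.005,0.373]], "roll": [0,0,0,0]}}

```text
time: 20.1
eef_pos: [0.4271, 0.1171, 0.0632]
tool_rot: [1.176, -2.911, -0.001]
wrist_force: [-0.2, -0.6, -1.8]
width: 0.188
grip_force: 60.0
```

Emit:
{"name": "apply_moves", "arguments": {"delta_pos": [[-0.06,0,0],[-0.12,0,0],[-0.18,0,0],[-0.24,0,0],[-0.24,0,0]], "roll": [0,0,0,0,0]}}

```text
time: 20.72
eef_pos: [0.4546, 0.1428, 0.0638]
tool_rot: [-1.178, 2.912, -0.0]
wrist_force: [-0.3, -0.1, -2.4]
width: 0.189
grip_force: 60.0
```

Emit:
{"name": "apply_moves", "arguments": {"delta_pos": [[0,0,0.035],[0,0,0.067],[0,0,0.067]], "roll": [0,0,0]}}

```text
time: 21.1
eef_pos: [0.4534, 0.1421, 0.0534]
tool_rot: [1.176, -2.912, -0.0]
wrist_force: [0.6, 0.6, -2.2]
width: 0.188
grip_force: 60.0
```

Run:
```python
from p import *
s=arm.sense();print({k:np.round(s[k],3) for k in("wrist_force","wrist_torque","eef_pos")})
plan([tr(-.045,.0045),tr(.055,.0045)])
r=snap("6");t=r["top"];s=r["scene"]
# nuggets: beige (blue lower than red)
for n,(x,y,w,h) in {"top":(190,165,140,150),"scene":(320,210,130,110)}.items():
    c=r[n][y:y+h,x:x+w].astype(int);m=((c[:,:,2]-c[:,:,0])>8).astype(np.uint8)
    k,l,st,ce=cv2.connectedComponentsWithStats(m)
    for i in range(1,k):
        if st[i,4]>25:
            uv=ce[i]+[x,y];P=plane(n,uv,.026)[:2]-O;print(n,st[i,4],uv.round(1),np.round([P@[np.cos(A),np.sin(A)],P@[-np.sin(A),np.cos(A)]],3))
```

```text
{'wrist_force': array([ 0.58 ,  0.566, -2.237]), 'wrist_torque': array([-0.001,  0.185, -0.022]), 'eef_pos': array([0.453, 0.142, 0.053])}
from [0.4534 0.1421 0.0534] -136.01
[0.008, -0.002, -0.001] -0.002 rows>= 1
[-0.667, -0.0, -0.0] -0.0 rows>= 2
top 95 [243.3 209.3] [ 0.085 -0.028]
top 185 [254.3 229. ] [ 0.036 -0.016]
top 99 [234.4 237.3] [0.052 0.028]
top 94 [243.2 247.7] [0.022 0.029]
top 2743 [288.9 296.6] [-0.126  0.027]
scene 1977 [335.7 268.5] [-0.034 -0.088]
scene 75 [372.1 214.5] [-0.103  0.089]
scene 1627 [421.6 228.2] [0.006 0.161]
scene 46 [447.8 256.3] [0.105 0.154]
scene 223 [391.4 264.6] [0.039 0.027]
scene 359 [380.7 280.1] [ 0.055 -0.022]
scene 104 [437.7 274.2] [0.125 0.098]
scene 803 [430.4 307.9] [0.176 0.022]
```

Emit:
{"name": "apply_moves", "arguments": {"delta_pos": [[0,0,0.01],[-0.08,0,0.01],[-0.16,0,0.01],[-0.24,0,0.01],[-0.32,0,0.01]], "roll": [0,0,0,0,0]}}

```text
time: 21.82
eef_pos: [0.4871, 0.1745, 0.053]
tool_rot: [1.177, -2.91, 0.002]
wrist_force: [-5.5, -4.5, 7.6]
width: 0.189
grip_force: 60.0
```

Emit:
{"name": "apply_moves", "arguments": {"delta_pos": [[-0.06,0,0],[-0.12,0,0],[-0.18,0,0],[-0.24,0,0],[-0.24,0,0]], "roll": [0,0,0,0,0]}}

```text
time: 22.45
eef_pos: [0.5145, 0.2005, 0.053]
tool_rot: [-1.177, 2.912, -0.001]
wrist_force: [-2.3, -0.6, 4.8]
width: 0.185
grip_force: 60.0
```

```bash
cat >> p.py <<'E'
def nug(r):
    for n,(x,y,w,h) in {"top":(190,165,140,150)}.items():
        c=r[n][y:y+h,x:x+w].astype(int);m=((c[:,:,2]-c[:,:,0])>8).astype(np.uint8)
        k,l,st,ce=cv2.connectedComponentsWithStats(m)
        for i in range(1,k):
            if st[i,4]>25:
                uv=ce[i]+[x,y];P=plane(n,uv,.026)[:2]-O;print(n,st[i,4],uv.round(1),np.round([P@[np.cos(A),np.sin(A)],P@[-np.sin(A),np.cos(A)]],3))
def st():
    s=arm.sense();print({k:np.round(s[k],3).tolist() for k in("time","wrist_force","wrist_torque","eef_pos","width","grip_force")});p=np.array(s["eef_pos"][:2])-O
    print("scoop sx,sy",np.round([p@[np.cos(A),np.sin(A)]+.1,p@[-np.sin(A),np.cos(A)]],4),"zb",round(s["eef_pos"][2]-.049,4))
E
python3 - <<'E'
from p import *
st();nug(snap("7"))
E
```

```text
{'time': 22.45, 'wrist_force': [-2.341, -0.605, 4.833], 'wrist_torque': [-0.117, 0.428, 0.081], 'eef_pos': [0.514, 0.2, 0.053], 'width': 0.185, 'grip_force': 60.002}
scoop sx,sy [ 0.0406 -0.0003] zb 0.004
top 92 [240.5 203.6] [ 0.099 -0.032]
top 102 [230.4 212.9] [ 0.099 -0.001]
top 89 [248.4 216.1] [ 0.066 -0.026]
top 95 [220.1 222. ] [0.099 0.029]
top 3894 [248.1 261.2] [-0.007  0.041]
top 413 [290.1 298.9] [-0.131  0.029]
top 203 [222.  305.9] [-0.042  0.149]
top 67 [263.1 309.3] [-0.108  0.088]
```

Emit:
{"name": "apply_moves", "arguments": {"delta_pos": [[-0.04,0,0],[-0.085,0,0],[-0.085,0,0]], "roll": [0,0,0]}}

```text
time: 22.92
eef_pos: [0.5227, 0.2086, 0.053]
tool_rot: [1.177, -2.911, 0.001]
wrist_force: [-3.9, -4.1, 7.3]
width: 0.185
grip_force: 60.0
```

Run:
```python
from p import *
st();nug(snap("8"))
```

```text
{'time': 22.925, 'wrist_force': [-3.925, -4.145, 7.329], 'wrist_torque': [-0.381, 0.614, 0.013], 'eef_pos': [0.523, 0.209, 0.053], 'width': 0.185, 'grip_force': 60.002}
scoop sx,sy [ 0.0522 -0.0001] zb 0.004
top 96 [239.5 202.3] [ 0.103 -0.032]
top 100 [228.9 211.7] [ 0.103 -0.001]
top 99 [250.5 216.2] [ 0.063 -0.029]
top 100 [218.6 220.6] [0.104 0.029]
top 3860 [242.4 255.2] [0.011 0.042]
top 480 [285.5 295.7] [-0.119  0.031]
top 280 [217.  302.8] [-0.029  0.153]
top 71 [252.2 306.2] [-0.087  0.101]
top 38 [263.1 310.1] [-0.109  0.089]
```

Emit:
{"name": "apply_moves", "arguments": {"delta_pos": [[-0.05,0,-0.03],[-0.1,0,-0.08],[-0.15,0,-0.13],[-0.2,0,-0.18],[-0.2,0,-0.18]], "roll": [0,0,0,0,0]}}

```text
time: 23.65
eef_pos: [0.5463, 0.2311, 0.08]
tool_rot: [-1.177, 2.91, 0.0]
wrist_force: [-0.1, 0.0, -2.4]
width: 0.186
grip_force: 60.0
```

Run:
```python
from p import *
st();nug(snap("9"))
```

```text
{'time': 23.65, 'wrist_force': [-0.15, 0.016, -2.449], 'wrist_torque': [-0.042, 0.101, -0.009], 'eef_pos': [0.546, 0.231, 0.08], 'width': 0.186, 'grip_force': 59.999}
scoop sx,sy [ 0.0848 -0.0004] zb 0.031
top 4143 [227.2 236.5] [0.064 0.039]
top 90 [218.6 201.2] [0.136 0.001]
top 708 [272.3 287.3] [-0.086  0.041]
top 462 [201.3 296.3] [0.005 0.169]
top 228 [252.8 303.3] [-0.083  0.096]
```

Run:
```python
from p import *
t=cv2.imread("pics/top9.png");s=cv2.imread("pics/scene9.png")
cv2.imwrite("pics/c10.png",cv2.convertScaleAbs(np.hstack([crop(t,190,165,110,130,3.6),crop(s,330,185,110,130,3.6)]),alpha=1.2))
```

```text
(no output)
```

View pics/c10.png

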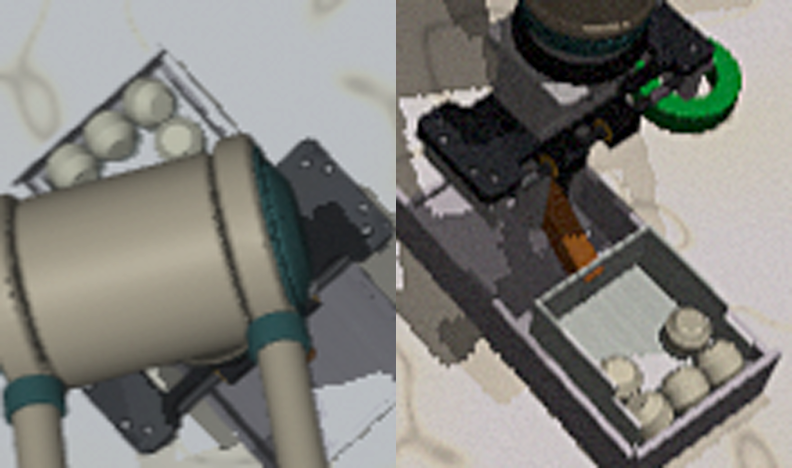

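Emit:
{"name": "apply_moves", "arguments": {"delta_pos": [[-0.01,0,-0.03],[-0.02,0,-0.06],[-0.03,0,-0.07],[-0.03,0,-0.07]], "roll": [0,0,0,0]}}

```text
time: 24.25
eef_pos: [0.5485, 0.2335, 0.0899]
tool_rot: [-1.177, 2.912, 0.0]
wrist_force: [0.5, 0.3, -3.0]
width: 0.189
grip_force: 60.0
```

Emit:
{"name": "apply_moves", "arguments": {"delta_pos": [[0,0,-0.03],[0,0,-0.07],[0,0,-0.12],[0,0,-0.18],[0,0,-0.25]], "roll": [0,0,0,0,0]}}

```text
time: 24.88
eef_pos: [0.5482, 0.2334, 0.128]
tool_rot: [-1.177, 2.913, 0.0]
wrist_force: [-0.4, -0.2, -2.8]
width: 0.189
grip_force: 60.0
```

Emit:
{"name": "apply_moves", "arguments": {"delta_pos": [[0,0,-0.08],[0,0,-0.16],[0,0,-0.24],[0,0,-0.3],[0,0,-0.3]], "roll": [0,0,0,0,0]}}

```text
time: 25.5
eef_pos: [0.5487, 0.2336, 0.1731]
tool_rot: [-1.176, 2.911, -0.0]
wrist_force: [0.3, 0.2, -2.6]
width: 0.186
grip_force: 60.0
```

Run:
```python
from p import *
st();r=snap("10")
x,y,w,h=190,165,140,150
P=O+np.array([np.cos(A),np.sin(A)])*.1
c=r["scene"];cs=crop(c,330,170,110,140,3.6);ct=crop(r["top"],180,150,110,140,3.6)
cv2.imwrite("pics/c11.png",cv2.convertScaleAbs(np.hstack([ct,cs]),alpha=1.2))
```

```text
{'time': 25.5, 'wrist_force': [0.323, 0.222, -2.579], 'wrist_torque': [-0.119, 0.281, 0.007], 'eef_pos': [0.549, 0.234, 0.173], 'width': 0.186, 'grip_force': 59.998}
scoop sx,sy [ 0.0883 -0.0004] zb 0.1241
```

View pics/c11.png

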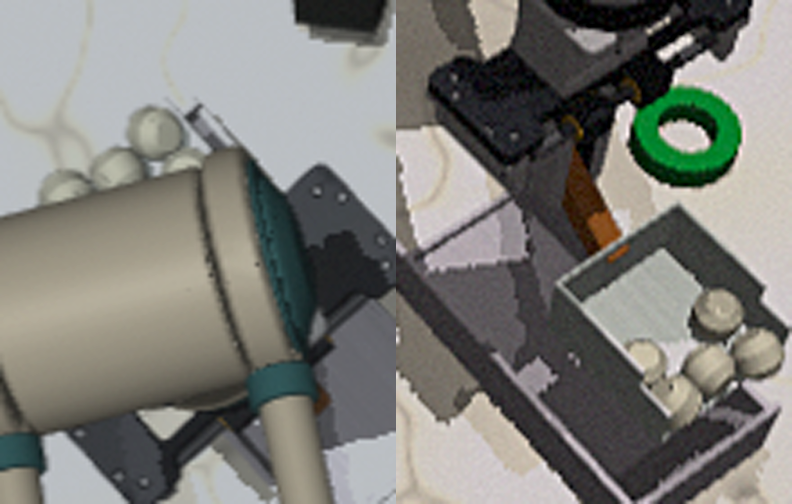

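Emit:
{"name": "apply_moves", "arguments": {"delta_pos": [[0,0,0],[0,0,0],[0,0,-0.02],[0,0,-0.05],[0,0,-0.08]], "roll": [0.03,0.09,0.18,0.29,0.41]}}

```text
time: 26.22
eef_pos: [0.5478, 0.2333, 0.1837]
tool_rot: [0.688, -3.064, -0.0]
wrist_force: [0.0, 0.0, -3.0]
width: 0.185
grip_force: 60.0
```

Emit:
{"name": "apply_moves", "arguments": {"delta_pos": [[0,0,-0.03],[0,0,-0.06],[0,0,-0.09],[0,0,-0.11],[0,0,-0.11]], "roll": [0.13,0.27,0.4,0.5,0.56]}}

```text
time: 26.85
eef_pos: [0.548, 0.2336, 0.2004]
tool_rot: [0.006, -3.141, -0.001]
wrist_force: [1.8, 0.5, -4.1]
width: 0.187
grip_force: 60.0
```

Run:
```python
from p import *
st();r=snap("11");print(yaw())
c=r["scene"];b=c.astype(int);m=(((b[:,:,2]-b[:,:,0])>8)&(b[:,:,2]>100)).astype(np.uint8)
k,l,s_,ce=cv2.connectedComponentsWithStats(m)
for i in range(1,k):
    if 40<s_[i,4]<2000 and 300<ce[i][0]<440 and 150<ce[i][1]<350:print(s_[i],ce[i].round(1))
tcp=arm.sense()["eef_pos"];g=np.array(tcp)+[0,0,.019]
for d in((.150,.049,-.068),(.150,-.049,-.068),(.05,.049,-.018),(.05,-.049,-.018)):print(proj("scene",g+d).round(1))
```

```text
{'time': 26.85, 'wrist_force': [1.84, 0.488, -4.109], 'wrist_torque': [0.076, 0.333, -0.056], 'eef_pos': [0.548, 0.234, 0.2], 'width': 0.187, 'grip_force': 59.998}
scoop sx,sy [0.0877 0.0001] zb 0.1514
-179.68379473091957
[306 131  34  41 450] [324.2 152.6]
[408 142  16  22 161] [415.7 155.8]
[354 153  13   7  68] [360.7 155.9]
[286 173  36  44 748] [305.4 196.4]
[402 175  15   5  54] [408.9 176.8]
[353 181  15   6  69] [359.9 183.2]
[360 190  14  30 158] [365.7 201.7]
[332 201  26  29 337] [344.  214.1]
[403 203  14  10  75] [409.7 207.3]
[324 212   8  17  43] [327.6 220.6]
[355 214   7  12  60] [357.6 219.2]
[327 250  15  18  59] [332.6 257.8]
[351 257  16  26 266] [359.  269.1]
[383 261  14  12 136] [389.2 266.6]
[367 269  14  13 130] [373.8 275.3]
[382 276  14  12 128] [388.6 281.7]
[346 286   8  25  65] [350.1 297.8]
[395.4 290.3]
[347.3 284.9]
[400.3 236. ]
[352.8 231.1]
```

Emit:
{"name": "apply_moves", "arguments": {"delta_pos": [[0,-0.033,0],[0,-0.107,0],[0,-0.227,0],[0,-0.393,0],[0,-0.593,0]], "roll": [0,0,0,0,0]}}

```text
time: 27.58
eef_pos: [0.5486, 0.1426, 0.2007]
tool_rot: [-0.01, 3.141, -0.001]
wrist_force: [0.3, 0.0, -1.6]
width: 0.185
grip_force: 60.0
```

Emit:
{"name": "apply_moves", "arguments": {"delta_pos": [[0.01,-0.2,0],[0.03,-0.4,0],[0.06,-0.6,0],[0.09,-0.8,0],[0.11,-1.0,0]], "roll": [0,0,0,0,0]}}

```text
time: 28.2
eef_pos: [0.5324, -0.008, 0.2008]
tool_rot: [-0.009, 3.142, -0.001]
wrist_force: [0.4, -0.2, -4.1]
width: 0.19
grip_force: 60.0
```

Emit:
{"name": "apply_moves", "arguments": {"delta_pos": [[0.01,-0.2,0],[0.02,-0.4,0],[0.03,-0.6,0],[0.04,-0.8,0]], "roll": [0,0,0,0]}}

```text
time: 28.7
eef_pos: [0.527, -0.128, 0.2008]
tool_rot: [0.009, -3.142, 0.001]
wrist_force: [-0.0, -0.3, -3.2]
width: 0.19
grip_force: 60.0
```

Emit:
{"name": "apply_moves", "arguments": {"delta_pos": [[0,-0.193,0],[0,-0.367,0],[0,-0.513,0],[0,-0.627,0],[0,-0.707,0]], "roll": [0,0,0,0,0]}}

```text
time: 29.32
eef_pos: [0.5284, -0.2328, 0.2006]
tool_rot: [0.009, -3.141, -0.0]
wrist_force: [0.6, 0.4, -3.6]
width: 0.188
grip_force: 60.0
```

Run:
```python
from p import *
st();plan([(.5255,-.2428,.201,180)]);r=snap("12")
c=r["scene"];b=c.astype(int);m=(((b[:,:,2]-b[:,:,0])>8)&(b[:,:,2]>100)).astype(np.uint8)
k,l,s_,ce=cv2.connectedComponentsWithStats(m)
tcp=arm.sense()["eef_pos"];g=np.array(tcp)+[0,0,.019]
Q=[proj("scene",g+d) for d in((.150,.049,-.068),(.150,-.049,-.068),(.05,.049,-.018),(.05,-.049,-.018))];print(np.round(Q,1).tolist())
for i in range(1,k):
    if 40<s_[i,4]<2000 and abs(ce[i]-np.mean(Q,0)).max()<45:print(s_[i],ce[i].round(1))
```

```text
{'time': 29.325, 'wrist_force': [0.616, 0.44, -3.601], 'wrist_torque': [0.106, 0.323, 0.006], 'eef_pos': [0.528, -0.233, 0.201], 'width': 0.188, 'grip_force': 59.999}
scoop sx,sy [-0.2509 -0.3211] zb 0.1516
from [ 0.5284 -0.2328  0.2006] -179.67
[0.019, -0.067, -0.003] 0.007 rows>= 1
[[175.0, 257.5], [130.1, 252.6], [182.7, 205.9], [138.4, 201.3]]
[131 226  20  23 232] [140.5 237. ]
[164 230  11  11  96] [169.2 235.3]
[146 237  13  12 110] [152.2 242.6]
[ 96 241  35  35 293] [119.4 256.4]
[159 243  13  11 112] [164.8 248.5]
```

Emit:
{"name": "apply_moves", "arguments": {"delta_pos": [[0.025,-0.025,0],[0.075,-0.05,0],[0.14,-0.06,0],[0.205,-0.067,0],[0.265,-0.067,0]], "roll": [0,0,0,0,0]}}

```text
time: 30.05
eef_pos: [0.488, -0.242, 0.2008]
tool_rot: [-0.01, 3.142, 0.0]
wrist_force: [0.4, 0.4, -3.4]
width: 0.19
grip_force: 60.0
```

Emit:
{"name": "apply_moves", "arguments": {"delta_pos": [[0.045,0,0],[0.075,0,0],[0.09,0,0],[0.09,0,0]], "roll": [0,0,0,0]}}

```text
time: 30.55
eef_pos: [0.4754, -0.2422, 0.2007]
tool_rot: [-0.01, 3.141, 0.0]
wrist_force: [0.3, -0.4, -4.0]
width: 0.186
grip_force: 60.0
```

Emit:
{"name": "apply_moves", "arguments": {"delta_pos": [[0,0,0],[0,0,0],[0,0,0]], "roll": [0,0,0], "grip_force": 40}}

```text
time: 30.92
eef_pos: [0.4755, -0.2421, 0.2006]
tool_rot: [0.01, -3.142, -0.0]
wrist_force: [-0.3, -0.7, -3.5]
width: 0.185
grip_force: 40.0
```

```bash
cat >> p.py <<'E'
def blobs(tag):
    r=snap(tag);c=r["scene"];b=c.astype(int);m=(((b[:,:,2]-b[:,:,0])>8)&(b[:,:,2]>100)).astype(np.uint8)
    k,l,s_,ce=cv2.connectedComponentsWithStats(m)
    for i in range(1,k):
        if 40<s_[i,4]<600 and 80<ce[i][0]<215 and 170<ce[i][1]<290:print(s_[i].tolist(),ce[i].round(1))
E
python3 - <<'E'
from p import *
st();blobs("13");print(yaw())
E
```

```text
{'time': 30.925, 'wrist_force': [-0.292, -0.712, -3.511], 'wrist_torque': [0.039, 0.283, -0.031], 'eef_pos': [0.475, -0.242, 0.201], 'width': 0.185, 'grip_force': 39.999}
scoop sx,sy [-0.2954 -0.291 ] zb 0.1516
[130, 171, 34, 13, 117] [150.4 178.4]
[189, 172, 31, 29, 288] [203.3 189.1]
[204, 196, 21, 24, 93] [213.5 208.3]
[135, 206, 20, 22, 211] [144.2 216.4]
[167, 210, 10, 11, 86] [171.8 214.8]
[150, 217, 12, 10, 99] [155.7 221.5]
[162, 222, 13, 11, 105] [167.6 227.3]
[97, 241, 36, 35, 289] [120.4 255.8]
-179.64084812449653
```

Holding at 40 N. Lower the grip in steps and watch the pan.

Emit:
{"name": "apply_moves", "arguments": {"delta_pos": [[0,0,0],[0,0,0],[0,0,0]], "roll": [0,0,0], "grip_force": 26}}

```text
time: 31.4
eef_pos: [0.4754, -0.2421, 0.2006]
tool_rot: [-0.01, 3.142, 0.0]
wrist_force: [-0.3, -0.1, -3.0]
width: 0.189
grip_force: 26.0
```

Run:
```python
from p import *
st();blobs("14")
```

```text
{'time': 31.4, 'wrist_force': [-0.319, -0.122, -3.006], 'wrist_torque': [0.074, 0.281, -0.019], 'eef_pos': [0.475, -0.242, 0.201], 'width': 0.189, 'grip_force': 25.999}
scoop sx,sy [-0.2955 -0.291 ] zb 0.1516
[141, 173, 23, 10, 100] [153.5 178.9]
[189, 172, 38, 44, 388] [205.8 193.3]
[135, 206, 20, 22, 208] [144.  216.4]
[167, 209, 11, 11, 87] [171.9 214.7]
[150, 217, 12, 10, 98] [155.5 221.5]
[162, 222, 13, 11, 104] [167.6 227.3]
[97, 241, 36, 35, 287] [120.4 255.8]
```

Emit:
{"name": "apply_moves", "arguments": {"delta_pos": [[0,0,0],[0,0,0],[0,0,0]], "roll": [0,0,0], "grip_force": 18}}

```text
time: 31.88
eef_pos: [0.4751, -0.242, 0.2005]
tool_rot: [0.01, -3.141, -0.0]
wrist_force: [-0.2, 0.0, -3.3]
width: 0.191
grip_force: 18.0
```

Run:
```python
from p import *
st();blobs("15")
```

```text
{'time': 31.875, 'wrist_force': [-0.163, 0.039, -3.281], 'wrist_torque': [0.004, 0.281, 0.055], 'eef_pos': [0.475, -0.242, 0.201], 'width': 0.191, 'grip_force': 18.0}
scoop sx,sy [-0.2956 -0.2907] zb 0.1515
[140, 173, 27, 12, 140] [153.8 179.5]
[193, 177, 34, 38, 324] [206.9 194.5]
[151, 206, 12, 11, 96] [156.3 210.4]
[175, 209, 10, 11, 76] [180.2 213.6]
[147, 221, 25, 11, 197] [158.6 226.2]
[96, 241, 37, 16, 139] [117.  247.2]
[114, 253, 16, 23, 159] [122.9 263.5]
```

```bash
cat >> p.py <<'E'
def handle(tag):
    for n in("scene","top"):
        b=cv2.imread(f"pics/{n}{tag}.png").astype(int);m=(((b[:,:,2]-b[:,:,0])>50)&(b[:,:,1]*2<b[:,:,2]*1.5)).astype(np.uint8)
        m[:150]=0
        k,l,s_,ce=cv2.connectedComponentsWithStats(m)
        for i in range(1,k):
            if s_[i,4]>8 and 80<ce[i][0]<560:print(tag,n,s_[i].tolist(),ce[i].round(1))
E
python3 - <<'E'
from p import *
for t in("12","13","14","15"):handle(t)
a=cv2.imread("pics/scene14.png");b=cv2.imread("pics/scene15.png")
d=cv2.absdiff(a,b).max(2)>40;p=np.argwhere(d);print(d.sum(),p.min(0),p.max(0))
E
```

```text
12 scene [202, 280, 27, 20, 211] [215.7 291.1]
12 top [412, 186, 4, 5, 9] [413.4 188.1]
12 top [412, 191, 7, 6, 17] [414.9 193.7]
12 top [419, 193, 12, 6, 26] [423.8 195.2]
12 top [503, 284, 8, 5, 30] [506.3 286.4]
13 scene [220, 280, 9, 17, 71] [223.8 286.2]
13 scene [202, 284, 21, 16, 129] [210.9 293.6]
13 top [412, 187, 4, 5, 9] [413.2 188.8]
13 top [412, 191, 7, 6, 15] [414.7 193.6]
13 top [419, 194, 7, 4, 13] [422.4 195.2]
13 top [507, 316, 8, 3, 21] [510.7 317.1]
14 scene [202, 280, 27, 20, 207] [215.6 290.9]
14 top [413, 192, 5, 5, 9] [414.9 193.8]
14 top [507, 316, 8, 3, 20] [510.5 317.1]
15 scene [202, 280, 27, 20, 213] [215.8 291.1]
15 top [432, 183, 4, 6, 9] [433.7 185.2]
15 top [412, 192, 7, 5, 16] [415.1 193.7]
15 top [421, 194, 6, 4, 12] [423.2 195.2]
1534 [ 83 105] [251 312]
```

```bash
cat >> p.py <<'E'
def asc(tag,n,x,y,w,h,s=2):
    g=cv2.cvtColor(cv2.imread(f"pics/{n}{tag}.png"),cv2.COLOR_BGR2GRAY)[y:y+h,x:x+w]
    g=cv2.resize(g,(w//s*2,h//s),interpolation=cv2.INTER_AREA) if s>1 else g
    q=" .:-=+*#%@"
    for r in g:print("".join(q[min(9,int(v)//18)] for v in r))
E
python3 - <<'E'
from p import *
asc("14","scene",110,165,90,90);print("-"*40);asc("15","scene",110,165,90,90)
E
```

```text
%%#%@@@@@@@%%%%%@@@@@@@@@@@@@@@@@@@@@@@@@@@@@%@@%+::-::.::.:..:::::.-#@@@@@@@@@@@@@@@@@@@@
####*@@%@@%@@@@@%@%@%@@@@%%%@@@@@@@@@@@@@@@@@@@@@%*-:::.:.::...:-::.*@@@@@@@@@@@@@@@@@@@@@
=+###*@@@@@@%@@@@@@@@@@@@@@@@@@@@@@@@@@@@@@@@%@@@@@@@*..:.:::. .:-+%@@@@@@@@@@@@@@@@@@@@@@
@%*##*#@@@@@@@@@@@@@@@@@@@@@@@@@@@@@@@@@@@@@@@@@@@@@%+..::::.. -*%@@@@@@@@@@@@@@@@@@@@@@@%
%%####%@@@@@@@@@@@@@@@@@@@@@@@@@@@@@@@@@@@@@@@@@@@@@%+.:::.:.. +%@@@@@@@@@@@@@@@%@@@@@@@@@
#**=---#%%%%%##%%%%#%%%%@@@@@@@@@@@@@@@@@@@@@@@@@@@@#-.:.::..  +@@@@@@@@@@@@@@@@@@%@@@@@@@
++**%######################%%@@@@@@@@@@@@%@@@@@@@@@@#-..:.::.. #@@@@@@@@@@@@@@@@@@@@@@@@@@
##############################%%@@@@@@@@@@@@@@@@@@@@#:..:::.. .#@@@@@@@@@@@@@@@@@@@@@@@@#+
#################################%%%%@@@@@@@@@@@@@@@*...:.:.. .#@@@@@@@@@@@@@@@@@@@@@##+==
################################@+::---=====+*+**+==-:::::::..-#@@@@@@@@@@@@@@@@@@#++=====
*++-++*########################@#-.:-:::-::-::::::::-::--------==+++++**#*#%%@@##+==+==+#@
       *######################%#-::::--::--:-:--:---:.:::.:::-:::-::::::::+*-++==++==+#@@@
 . .    
[... 6430 characters left out ...]
   +#=.....:::::.-+****=-======-:::-:-:::::::::::::::::=#+:.:::
+:--------------------. . .    -#+:....:::.-+****+--=-===-:::::::::::-:::-::::::=**-::::::
@#%==+:----------------.   .    -**-..:...:+***#*--==--=-::::::::::::::::::::=+*+=:.::::::
@@@@@%##%%%#%+++#%%#%%*: .  .  . .=**-....=***#*---====-:::::::-::::::::::-+**-:.:::::::::
@@@@@@@%%%%%%%%%%%%%%%+:..   .   . :=**+--+**##*--==-=--:::::::-::::::-=*#*+-:::::::::::::
@@@@@@@@@@@@@@@%%%%%%#=:..... . .  ..::=**#####+----=-::::::::::--++*#*+-:::::::::::::::::
@@@@@@@@@@@@@@@@@@@@@*--:...  . ..:::::..:-=+*****+*+++++++++*#**++--:::::::::::::::::::::
@@@@@@@@@@@@@@@@@@@@@=:-----::::::::::::::::::::-------==------:::::::::::::::::::::::::::
```

Emit:
{"name": "apply_moves", "arguments": {"delta_pos": [[0,0,0],[0,0,0],[0,0,0]], "roll": [0,0,0], "grip_force": 14}}

```text
time: 32.35
eef_pos: [0.4754, -0.2422, 0.2007]
tool_rot: [-0.01, 3.141, 0.0]
wrist_force: [0.1, -0.1, -2.6]
width: 0.192
grip_force: 14.0
```

Run:
```python
from p import *
st();blobs("16");asc("16","scene",110,165,90,90)
b=cv2.imread("pics/scene16.png");a=cv2.imread("pics/scene12.png")
```

```text
{'time': 32.35, 'wrist_force': [0.085, -0.094, -2.619], 'wrist_torque': [0.029, 0.19, 0.027], 'eef_pos': [0.475, -0.242, 0.201], 'width': 0.192, 'grip_force': 14.0}
scoop sx,sy [-0.2954 -0.291 ] zb 0.1517
[193, 172, 34, 44, 343] [207.3 193.8]
[134, 174, 33, 11, 166] [152.4 179.3]
[150, 206, 12, 11, 96] [156.  210.6]
[176, 209, 9, 10, 74] [179.9 213.6]
[97, 241, 36, 16, 134] [116.9 247. ]
[115, 253, 16, 23, 161] [123.  263.2]
%%#%@@@@@@%%%%%%@@@@@@@@@@@@@@%@@@@@@@@@@@@@@@@@%+::-.........:::::.-#@@@@@@@@@@@@@@@@@@@@
####*@@%@@@@@@@@@%%%@@@@@%%@%@%@@@@@@@@@@@@@@@@@@%*-::...:.....:::::*@@@@@@@@@@@@@@@@@@@@@
=+###*@@@@@@@@@@@@@@@@@@@@@@@%@@@@@@@@@@@@@@@@@@@@@@%#+:...:.:..:-+%@@@@@@@@@@@@@@@@@@@@@@
@%*##*#@@%@@@@@@@@@@@@@@@@@@@@@@@@@@@@@@@@@@@@@@@@@@@@%+...:.:.. +%@@@@@@@@@@@@@@@@@@@@@@@
%%####%@@@@@@@@@@@@@@@@@@@@@@@@@@@@@@@@@@@@@@@@@@@@@@@@* ..::... -#@@@@@@@@@@@@@@@@@@@@@@@
#**=---#%%%#%##%%%%#%%%%@@@@@@@@@@@@@@@@@@@@@@@@@@@@@@@*....::.. -#@@@@@@@@@@@@%@@@@@@@@@@
++**%######################%@@@@@@@@@@@@@@@%@@%@@@@@@@@#:..::... .#@@@@@@@@@@@@@@@@%@@@@@@
##############################%%@@
[... 2723 characters left out ...]
   +#=...:::::::.-+****=--====--::::--------:::::::::::=#*:::::
+--------------------:.  . .   -#+:.:..:.:.-+****+-====-=-::::::--------::::::::=**-::::::
@#%==+::---------------.  . ..  -**-...:.::+***#*--=====-::::::::-:---:::::::=+*+=:.::::::
@@@@@%##%##%%+==#%%%%%*: ... ..  .=#*-....=***#*---====-::::::::::::::::::-+**-::.::::::::
@@@@@@@%%%%%%%%%%%%%%%+:....  . .  :=**+-:+**#%*--------::::::::::::::-=*#*+-:::::::::::::
@@@@@@@@@@@@@@%%%%%%%%=:..... ..   ..:-=+*#####++***#***+---======++*#*+--.:::::::::::::::
@@@@@@@@@@@@@@@@@@@@@*--:... .  ..::::::.:-=+***#####****#######*++--:::::::::::::::::::::
@@@@@@@@@@@@@@@@%@@@@=:-----::::-::::::::::::.::-------==-----::.:::::::::::::::::::::::::
```

Emit:
{"name": "apply_moves", "arguments": {"delta_pos": [[0,0,0],[0,0,0],[0,0,0]], "roll": [0,0,0], "grip_force": 11}}

```text
time: 32.83
eef_pos: [0.4754, -0.2421, 0.2007]
tool_rot: [-0.01, 3.142, 0.0]
wrist_force: [0.5, 0.5, -2.1]
width: 0.193
grip_force: 11.0
```

Emit:
{"name": "apply_moves", "arguments": {"delta_pos": [[0,0,0],[0,0,0],[0,0,0]], "roll": [0,0,0], "grip_force": 8.5}}

```text
time: 33.2
eef_pos: [0.4753, -0.2421, 0.2006]
tool_rot: [0.01, -3.142, -0.0]
wrist_force: [0.2, 0.4, -3.3]
width: 0.192
grip_force: 8.5
```

Run:
```python
from p import *
st();blobs("17");asc("17","scene",110,165,90,100)
```

```text
{'time': 33.2, 'wrist_force': [0.187, 0.38, -3.344], 'wrist_torque': [0.073, 0.116, 0.052], 'eef_pos': [0.475, -0.242, 0.201], 'width': 0.192, 'grip_force': 8.5}
scoop sx,sy [-0.2955 -0.2909] zb 0.1516
[196, 172, 31, 48, 328] [207.8 195.4]
[138, 174, 30, 14, 150] [154.1 179.9]
[154, 204, 12, 11, 95] [159.1 208.8]
[178, 208, 10, 10, 72] [182.6 212.2]
[97, 241, 36, 35, 303] [120.5 255.7]
%%#%@@@@@@%%%%%%@@@@@@@@@@@@@@@@@@@@%@@@@@@@@@@@%+:::: .......:::::.-#@@@@@@@@@@@@@@@@@@@@
####*@@@@@@@@@@@@@@@@@@@@%%@@@@@@@%@@@%@@@@@@@@@@%*-::..:..:.:.:::::*@@@@@@@@@@@@@@@@@@@@@
=+###*@@@@@@%@@@@@@@@@@@@@@@@@@@@@@@@@@@@@@@@@@@@@@@%#+- .......::=%@@@@@@@@@@@@@@@@@@@@@@
@%*##*#@%@@@@@@@@@@@%@@@@@@@@@@@@@@@@@@@@@@@@@@@@@@@@@@#-........ *@@@@@@@@@@@@@@@@@@@@@@@
%%####%@@@@@@@@@@@@@@@@@@@@@@@@@@@@@@@@@@@@@@@@@%@@@@@@@*...::... =%@@@@@@@@@@@@@@@@@@@@@@
#**+---#%%%#%##%%%#%%%%%@@@@@@@@@@@@@@@@@@@@@@@@@@@@@@@@#........ -#@@@@@@@@@@@@@@@@@@@@@@
++**#######################%@@@@@@@@@@@@@@@@@@@@@%@@@@@@#:.:.::....#@@@@@@@@@@@@@@@@@@@@@@
##############################%%@@@@@@@@@@@@@@@@@@@@@@@@%=..:..... *@@@@@@
[... 3138 characters left out ...]
.  ..   ..:-=+*######***##***##############*+-::::::::::::::::.
@@@@@@@@@@@@@@@@@@@@@*--:.... . ..::::::.:-=+***####***#########*+=--::::::::::::::::::.::
@@@@@@@@@@@@@@@@@@@@@=---:--::::::::::::::::::::-------==------:::::::::::::::::::::::::::
@@@@@@@@@@@@@@@@@@@@*---------::::::::::::::::::::::::::::::::::::::::::::::::::::::::::::
%@@@@@@@@@@@@@@@@@@@+:------------------::::::::::::::::::::::::::::::::::::::::::::::::::
-++%@@@@@@@@@@@@@@@#-:-------------------:.:::::::::::::::::::::::::::::::::::::::::::::::
===-=@@@@@@@@@@@@@@+----------------------::::::::::::::::::::::::::::::::::::::::::::::::
====--+@@@@@@@@@@@%------------------------::.::::::::::::::::::::::::::::::::::::::::::::
```

Emit:
{"name": "apply_moves", "arguments": {"delta_pos": [[0,0,0],[0,0,0],[0,0,0]], "roll": [0,0,0], "grip_force": 6.5}}

```text
time: 33.67
eef_pos: [0.4755, -0.2422, 0.2007]
tool_rot: [-0.01, 3.141, -0.0]
wrist_force: [-0.2, -0.5, -1.1]
width: 0.19
grip_force: 6.5
```

Emit:
{"name": "apply_moves", "arguments": {"delta_pos": [[0,0,0],[0,0,0],[0,0,0]], "roll": [0,0,0], "grip_force": 5}}

```text
time: 34.05
eef_pos: [0.4754, -0.2421, 0.2007]
tool_rot: [-0.01, 3.141, 0.0]
wrist_force: [0.9, -0.2, -3.6]
width: 0.191
grip_force: 5.0
```

Run:
```python
from p import *
st();blobs("18");asc("18","scene",110,165,90,90)
```

```text
{'time': 34.05, 'wrist_force': [0.874, -0.179, -3.574], 'wrist_torque': [0.058, 0.081, 0.04], 'eef_pos': [0.475, -0.242, 0.201], 'width': 0.191, 'grip_force': 5.0}
scoop sx,sy [-0.2954 -0.291 ] zb 0.1517
[197, 172, 23, 29, 208] [206.1 188. ]
[203, 202, 17, 18, 93] [210.8 210. ]
[157, 236, 11, 10, 92] [162.  240.5]
[97, 241, 36, 16, 135] [117.9 247.2]
[114, 251, 16, 25, 162] [122.9 263. ]
%%#%@@@@@@@%%%%%%@@%@@@@@@@@@@@@@@@@@@@@@@@@@@@@%=:::: .....:::::::.-#@@@@@@@@@@@@@@@@@@@@
####*@@@@%@@@@@@@@%@@%@@%%%@@@@@@@@@@@@@@@@@@@@@@%*-::. .......::::.*@@@@@@@@@@@@@@@@@@@@@
=+###*@@@@%@@@@@@@@@@%@@@@@%@@@@@@@@@@@@@@@@@@@@@@@@@#+:...:....::-#@@@@@@@@@@@@@@@@@@@@@@
@%*##*#@@@@@@@%@@@@@@@@@@@@@@@@@@@@@@@@@@@@@@@@@@@@@@@@@# ..:.....:#@@@@@@@@@@@@@@@@@@@@@@
%%####%@@@@@@@@@@@@@@@@@@@@@@@@@@@@@@@@@@@@@@@@@@@@@@@@@#:...:...  *@@@@@@@@@@@@@@@@@@@@@@
#**=---*%%%%%##%%#%#%%%%@@@@@@@@@@@@@@@%@@@%@@@@@@@@@@@@%=...:...  =%@@@@@@@@@@@@@@@%@@@@@
=+**#######################%%@@@@@@@@@@@@@@@@@@@@@@@@@@@@#..:..... :#@@@@@@@@@@@@@@@@@@@@@
##############################%%@@@@@@@@@@@@@@@@@@@@@@@@@#-...:...  *@@@
[... 2685 characters left out ...]
.  +#=.:::.:::.:.-+**#%%##%%##*=:::::::::::::::::::::::=#*-.:::
+:--------------------.  . .   -#+:...:.::.-+**+#%%#%%#***=:=********+-=-=====-:=**-.:::::
@#%===::---------------.    .   -**-:..:.::+****+*******+=:::+#####***#*##****#*+=::::::::
@@@@@%####%%%+=+%%%%%%*:.... .   .=**-....=***##*+=++==-::::=*###########*##%*-:.:::::::::
@@@@@@@%%%%%%%%%%%%%%@+:..  .   . .:=**+-:+**####*-::::::-=+##############*=-:.:::::::::::
@@@@@@@@@@@@%@@%%%%%%#=:......      ::-=+##########*==+*+*############*+--::::::::::::::::
@@@@@@@@@@@@@@@@@@@@@*--:...   ...:::::..:-=+***##***####%%#####*+=--:::::::::::::::::::::
@@@@@@@@@@@@@@@@@@@@@=:-----::::::::::::::::::::-----=-==-----::.:::::::::::::::::::::::::
```

Run:
```python
from p import *
o,d=ray("scene",172.5,227.5);g=np.array([.4754,-.2421,.2197])
k=(-.2424-o[1])/d[1];P=o+k*d;print(P);v=P-g
# best: min | |P-g|-.165 | along circle projected
for t in range(20,75,5):
    a=np.radians(24.4+t);L=g+[.165*np.cos(a),0,-.165*np.sin(a)];print(t,L.round(3),proj("scene",L).round(1),[proj("scene",L+[0,s,0]).round(1).tolist() for s in(.049,-.049)])
```

```text
[ 0.56361678 -0.2424      0.08601911]
20 [ 0.593 -0.242  0.104] [166.7 233.6] [[187.4, 235.8], [146.2, 231.4]]
25 [ 0.583 -0.242  0.094] [169.2 232.2] [[189.6, 234.4], [149.0, 230.0]]
30 [ 0.571 -0.242  0.086] [171.7 230.3] [[191.8, 232.5], [151.7, 228.2]]
35 [ 0.559 -0.242  0.078] [174.1 228. ] [[193.9, 230.1], [154.3, 225.9]]
40 [ 0.547 -0.242  0.071] [176.3 225.3] [[196.0, 227.4], [156.8, 223.2]]
45 [ 0.533 -0.242  0.065] [178.5 222.2] [[197.9, 224.2], [159.2, 220.2]]
50 [ 0.52  -0.242  0.061] [180.5 218.8] [[199.8, 220.8], [161.4, 216.8]]
55 [ 0.506 -0.242  0.058] [182.5 215. ] [[201.5, 217.0], [163.5, 213.0]]
60 [ 0.492 -0.242  0.055] [184.3 210.9] [[203.2, 212.9], [165.5, 209.0]]
65 [ 0.477 -0.242  0.055] [185.9 206.6] [[204.7, 208.5], [167.3, 204.7]]
70 [ 0.463 -0.242  0.055] [187.5 202. ] [[206.1, 204.0], [168.9, 200.1]]
```

Emit:
{"name": "apply_moves", "arguments": {"delta_pos": [[0,0,0],[0,0,-0.05],[0,0,-0.2],[0,0,-0.4],[0,0,-0.65]], "roll": [0,0,0,0,0], "grip_force": 60}}

```text
time: 34.78
eef_pos: [0.4751, -0.2419, 0.2991]
tool_rot: [0.01, -3.141, -0.001]
wrist_force: [-0.0, -0.6, -2.2]
width: 0.187
grip_force: 60.0
```

Emit:
{"name": "apply_moves", "arguments": {"delta_pos": [[-0.05,0.1,0],[-0.1,0.3,0],[-0.15,0.55,0],[-0.15,0.8,0],[-0.15,1.0,0]], "roll": [0,0,0,0,0]}}

```text
time: 35.4
eef_pos: [0.4962, -0.089, 0.2963]
tool_rot: [0.012, -3.139, -0.003]
wrist_force: [0.1, 0.4, -1.9]
width: 0.188
grip_force: 60.0
```

Emit:
{"name": "apply_moves", "arguments": {"delta_pos": [[-0.05,0.25,0],[-0.1,0.5,0],[-0.15,0.75,0],[-0.15,0.9,0],[-0.15,0.955,0]], "roll": [0,0,0,0,0]}}

```text
time: 36.02
eef_pos: [0.5175, 0.0536, 0.2965]
tool_rot: [0.014, -3.139, -0.001]
wrist_force: [0.7, 0.4, -1.9]
width: 0.187
grip_force: 60.0
```

Run:
```python
from p import *
st();r=snap("19")
plan([(.52,.0517,.14,180.6)])
c=r["top"].astype(int);m=((c[:,:,2]-c[:,:,0])>8).astype(np.uint8);k,l,s_,ce=cv2.connectedComponentsWithStats(m)
for i in range(1,k):
    if 40<s_[i,4]<700 and 180<ce[i][0]<580 and 140<ce[i][1]<330:print(s_[i].tolist(),ce[i].round(1))
asc("19","top",450,205,90,80)
```

```text
{'time': 36.025, 'wrist_force': [0.736, 0.366, -1.852], 'wrist_torque': [-0.017, 0.107, 0.021], 'eef_pos': [0.518, 0.054, 0.297], 'width': 0.187, 'grip_force': 59.999}
scoop sx,sy [-0.0594 -0.1079] zb 0.2475
from [0.5179 0.0524 0.2971] -179.55
[-0.007, -0.002, 0.524] -0.002 rows>= 2
[-0.007, -0.002, 0.524] -0.002 rows>= 2
[408, 174, 29, 29, 507] [421.2 188.4]
[471, 220, 12, 12, 91] [476.9 224.9]
[492, 221, 10, 13, 78] [496.5 226.6]
[463, 233, 11, 11, 89] [467.9 238.1]
[492, 242, 12, 12, 97] [497.5 247.7]
[488, 264, 10, 11, 82] [492.7 268.7]
%%%%%%%%%%%%%%%%%%%%%%%%%%%%%%%%%%%%%%%%%%%%%%%%%%%%%%%%####****+++====------+####%%%%####
%%%%%%%%%%%%%%%%%%%%%%%%%%%%%%%%%%%%%%%%%%###****++++===----------------------%###########
%%%%%%%%%%%%%%%%%%%%%%%%%%%%%%#******++=====----------------------------------#%%#########
%%%%%%%%%%%%%%###****++==---==++*******+++++****++==--------------------------+%%%########
%##***+++===---:---------++**+=--:::::::::::::::-==***+==---------------------=%%%%%#####%
------------------::-=+*+=-:::::::::::::::::::::::::::-+**+=-------------------#%%%%%%%%%%
-------
[... 2386 characters left out ...]
%%%%##+--=+**#######*++=-::::::::::=**+:...........:###########
---------:::::::::-+###%%%%%%%%%##+--++**###**++=::::::::::-+**=-:............=###########
------------:::::::::=*##########*+=--==+++++=-:::::::::=***+=---:............*###########
----------------::::::::-+*##*******+=-:--::::::::-==+**+=-------:............*###########
--------------------::::::::-=+*****+++==++++++*#**++=-------:--:::::::-------+###########
-----------------------------:::----===========-====++++*++*####*-------------+###########
---------------------------------====++++***######%%%%%##########--------------###########
-------------------====++++++*###%%#%%%%%%%%%%%%%%%%%%%##%%######+-------------*##########
```

Emit:
{"name": "apply_moves", "arguments": {"delta_pos": [[-0.01,0,0.25],[-0.02,0,0.5],[-0.02,0,0.75],[-0.02,0,0.85],[-0.02,0,0.85]], "roll": [0,0,0,0,0]}}

```text
time: 36.75
eef_pos: [0.5212, 0.0509, 0.1701]
tool_rot: [0.008, -3.14, 0.0]
wrist_force: [0.1, 0.1, -1.4]
width: 0.189
grip_force: 60.0
```

Emit:
{"name": "apply_moves", "arguments": {"delta_pos": [[0,0,0.1],[0,0,0.2],[0,0,0.24],[0,0,0.24]], "roll": [0,0,0,0]}}

```text
time: 37.25
eef_pos: [0.5212, 0.0515, 0.1341]
tool_rot: [0.01, -3.141, -0.0]
wrist_force: [0.0, 0.1, -2.0]
width: 0.187
grip_force: 60.0
```

Run:
```python
from p import *
st();r=snap("20");asc("20","scene",255,215,80,80)
g=np.array(arm.sense()["eef_pos"])+[0,0,.019]
for t in range(20,55,5):
    a=np.radians(24.4+t);L=g+[.165*np.cos(a),0,-.165*np.sin(a)];print(t,L.round(3),[proj("scene",L+[0,s,0]).round(1).tolist() for s in(.049,-.049)])
```

```text
{'time': 37.25, 'wrist_force': [0.038, 0.109, -2.017], 'wrist_torque': [0.06, 0.1, 0.021], 'eef_pos': [0.521, 0.051, 0.134], 'width': 0.187, 'grip_force': 59.999}
scoop sx,sy [-0.0582 -0.112 ] zb 0.0851
%%%%@%@%%%%%%@@@==++===-.....::::.::.......:.:-::=%@%=----=%%%%%%%%%%%%%%%%#%#%%
%%@@%@%%%%@@%@@+=++++++..... ... ............... :.: ......-=+***#####%%@%%%%%#%
@%%%%%%@%%%%@@@==+=+++* ........ .........:.... ....       .       . ..-@@%@@%%%
@%@@%%%%@%@%@#+=++++++:.... ......................        . .... ..... -@@@%@%%@
%%%%%%%@%%%@@=+++++++-..... .......................       ........... .*@@@%%@%%
@@%@%%%%%%%@@=+++++++.  ... .... ............ ....        ........... :@@%%%%@@%
%@%%%@@@@@@@@=+++++=-::::::.:.:.. .........:.....         ........... :@@%@%%%%%
@%@%@@#++++++=+=++++:::--==---==---------::::::::::... .   ...... ....=@%%%%%%%@
%%%%%+==+=+++++++++#:.:-----------------:-:--=---=----=+****#-...... .*%%%%@%%%%
%%%@@===++=+=+=++=+#.::=------=----------------------------=%...    .:@@@@@@%@@%
%%@%+=+=+=+++++==++*.::=--=------------------=-------------=*.       .*+==#%@%%@
@%@@==
[... 2040 characters left out ...]
@%@%%%%@%%%@%%%%%%%@%%%%%%%%%%%@%@%%@@@@@@@%%%%%%@%%%%@%%#%
@%%%%%%%%@%%%%%%@%@%%%%%%@%%@%%%@@%%%%%%%%%%%%%@%@%%%%%%%%@%%%%%%%@@%%%@%@%@%%#%
%%%%%%%@%%%%%@%%%@%%%%@%%%%@%%%@%%%%%@%%%%%%%%%%@%%%%@%%@%%%%%%%%%%%%%%%%%%%%%%%
%%%@%%%%%%%@%%@%%%@%%%@%%%%@%%%%@%%%%%%%%@%%%%@%%%%%%@%%@@%%%%%%%%%%@%%%%%%%%%%%
20 [0.64  0.051 0.038] [[310.6, 280.6], [269.4, 276.0]]
25 [0.629 0.051 0.029] [[311.2, 278.6], [270.5, 274.1]]
30 [0.618 0.051 0.02 ] [[311.9, 276.2], [271.7, 271.7]]
35 [0.606 0.051 0.012] [[312.5, 273.3], [272.8, 268.9]]
40 [0.593 0.051 0.005] [[313.2, 270.1], [273.9, 265.8]]
45 [ 0.58   0.051 -0.001] [[313.8, 266.6], [275.0, 262.3]]
50 [ 0.566  0.051 -0.005] [[314.5, 262.7], [276.0, 258.5]]
```

Emit:
{"name": "apply_moves", "arguments": {"delta_pos": [[0,0,0.025],[0.005,0,0.045],[0.079,0,0.093],[0.155,0,0.151],[0.226,0,0.216]], "roll": [0,0,0,0,0], "grip_force": 10}}

```text
time: 37.98
eef_pos: [0.4866, 0.0511, 0.1018]
tool_rot: [-0.01, 3.141, -0.0]
wrist_force: [0.7, 0.1, -0.2]
width: 0.191
grip_force: 10.0
```

Emit:
{"name": "apply_moves", "arguments": {"delta_pos": [[0.064,0,0.071],[0.123,0,0.147],[0.174,0,0.228],[0.202,0,0.279],[0.224,0,0.32]], "roll": [0,0,0,0,0]}}

```text
time: 38.6
eef_pos: [0.4534, 0.051, 0.0538]
tool_rot: [0.01, -3.14, -0.0]
wrist_force: [-3.0, 0.2, 9.1]
width: 0.191
grip_force: 10.0
```

Run:
```python
from p import *
st();snap("21");asc("21","scene",255,215,80,80)
g=np.array(arm.sense()["eef_pos"])+[0,0,.019]
for z in(-.068,-.018):
    for x in(.15,.05):print(x,z,[proj("scene",g+[x,s,z]).round(1).tolist() for s in(.049,-.049)])
```

```text
{'time': 38.6, 'wrist_force': [-3.03, 0.155, 9.052], 'wrist_torque': [-0.022, 0.619, 0.002], 'eef_pos': [0.453, 0.051, 0.054], 'width': 0.191, 'grip_force': 10.0}
scoop sx,sy [-0.1073 -0.0651] zb 0.0048
%%%%%%%%@@#==++========.     ........:::-...:..:.:------+++++++###+====++=+=+@%%
%%%%%%%%%@====++=++=++=                  ....:..   .  ..:...:----=======++===@@%
%%%%%%%%@#==+=+==+==++:                  .:....:                .      :+++=+@@%
%%%%%%%%@==+=++++=++++                   :-:::::               .       :+====@%%
%%%%%%%@@===++=++==++- .----::...        ---===-               .       -----+%%#
%%%%%%%%+=+++++++++++  -@=-====++**+++==-++++++=::..          ..      .--=-=%%##
%%%%%%%@*==+==+====+=  -#.::::::::::::--:--------===++++++===-=:       =----%###
%%%%%%%%%%*****====+= :%=:::::-:-:-:---::------:::::::::::--:-#.      :--::-####
%%%%%%%%%%@%%@@%%%%@  -@:::----:-:--::---::::::-:---:-:-:::-:=#       :----%%%%%
%%%%%%%%%%%%%%%%%%@* .++.:::::-::::-:-::---:--:-:-:--:-----:-+*      .---:-%%%#%
%%%%%%%%%%%%%%%%%@@- -@:::++++=====-----::::::::::-:-:--::::-*- .... :##++*%%%%%
%%%%%%
[... 1822 characters left out ...]
.. ............. .*@%%%%%%%%%#%%%%
%%%%%%%%%%%%%%%%%%%%@@@%@@@%%%%%%%%%%*##==-=-==:-.         ... :@@%%%%%%%%%%##%%
%%%%%%%%%%%%%%%%%%%%%%%%%%%%%%%%%%%%@%%%%@%%%%@%%%%%%%%%%#=====+@%%%%%%%%%%%%##%
%%%%%%%%%%%%%%%%%%%%%%%%%%%%%%%%%%%%%%%%%%%%%%%%%%%%%%%%%%%%%@%@%%%%%%%%%%%%%%#%
%%%%%%%%%%%%%%%%%%%%%%%%%%%%%%%%%%%%%%%%%#%%%%%%%%%%%%%%%%%%%%%%%%%%%%%%%%%%%%##
%%%%%%%%%%%%%%%%%%%%%%%%%%%%%%%%%%%%%%%%%%%%%%%%%%%%%%%%%%%%%%%%%%%%%%%%%%%%%%#%
%%%%%%%%%%%%%%%%%%%%%%%%%%%%%%%%%%%%%%%%%%%%%%%%%%%%%%%%%%%%%%%%%%%%%%%%%%%%%%#%
0.15 -0.068 [[312.5, 273.8], [273.0, 269.4]]
0.05 -0.068 [[317.4, 239.7], [279.8, 235.7]]
0.15 -0.018 [[312.4, 263.7], [271.4, 259.3]]
0.05 -0.018 [[317.5, 228.8], [278.5, 224.8]]
```

Emit:
{"name": "apply_moves", "arguments": {"delta_pos": [[0,0,0],[0,0,0],[0,0,0],[0,0,0],[0,0,0]], "roll": [0,0,0,0,0], "claw": 0.3}}

```text
time: 39.33
eef_pos: [0.4541, 0.051, 0.0543]
tool_rot: [-0.01, 3.141, 0.0]
wrist_force: [-0.8, -0.0, 0.1]
width: 0.675
grip_force: 0.0
```

Emit:
{"name": "apply_moves", "arguments": {"delta_pos": [[0,0,-0.1],[0,0,-0.3],[0,0,-0.6],[0,0,-0.95],[0,0,-0.95]], "roll": [0,0,0,0,0]}}

```text
time: 39.95
eef_pos: [0.457, 0.0509, 0.2007]
tool_rot: [-0.01, 3.132, -0.001]
wrist_force: [1.4, 0.2, -0.5]
width: 0.702
grip_force: 0.0
```

Run:
```python
from p import *
H=np.array([.5866,-.3364]);k=lambda t,z=.12:(*(H+.095*np.array([np.cos(np.radians(99.8+t)),np.sin(np.radians(99.8+t))])),z,90)
k1=(.5132,-.3972)
plan([(.42,-.2,.25,120),(*k1,.2,90),(*k1,.12,90)]);plan([k(t) for t in(100,80,60,40,20,0)],start=(*k1,.12,90))
snap("22");asc("22","scene",255,175,80,120,4)
```

```text
from [0.457  0.0509 0.2007] -179.64
[0.129, -0.836, -0.164] 0.671 rows>= 3
[-0.309, -0.787, -0.164] 0.671 rows>= 3
[-0.725, -0.06, 0.167] 0.333 rows>= 2
[-0.715, 0.13, 0.167] 0.333 rows>= 2
[0.0, 0.0, 0.533] -0.0 rows>= 2
from [ 0.5132 -0.3972  0.12  ] 90
[0.191, -0.107, -0.0] 0.0 rows>= 1
[0.217, -0.037, -0.0] -0.0 rows>= 1
[0.216, 0.039, -0.0] -0.0 rows>= 1
[0.19, 0.111, -0.0] -0.0 rows>= 1
[0.141, 0.169, -0.0] -0.0 rows>= 1
[0.075, 0.207, -0.0] -0.0 rows>= 1
%%%%%%%%%%%#===+%%%%%%%%%%%%@:--*%######
%%%%%%%%%%%#==+%%%%%%%%%%%%%*==-+#######
%%%%%%%%%%%===#%%%%%%%%%%%%%*==+########
%%%%%%%%%%*===%%%%%%%@::::%%==-*########
%%%%%%%%%%===#%%%%%%%#.::-%#==-%########
%%%%%%%%%*==+%%%%%%%%*::.+@==-+##%%%%%%%
%%%%%%%%#+==#%%%%%%%%+::.*%==-*##%%%%%%%
%%%%%%%%++==#%%%%%%%%-...#*===%#%%%%%%%%
%%%%#*#+=+=======++**....*=+-=%%%%%%%%%%
%%%%+===========+=+==....----+*%##%%%%%%
%%%#=++====:     ......:..::::-======%%%
%%%+======+.        .---           .+@%%
%%#==+++=+= =-:--::.-==-           :*%%%
%%%**+++++:--::::::------==-----   :+###
%%%%%%%%%% *::::::::::::---:::--   :####
%%%%%%%%%+.+:***++++---=-----:+: ..%=*#%
%%%%%%%%@.+:=#################*.. -#.:=*
%%%%%%%%#.*:*%%%%%%%%%########+.  +*...:
%%%%%%%%-:=-%%%%%%%%%%%#######-  .*#+:::
%%%%%%%@ :-+%%%%%%%%%%%%#%%%##.  .##%#=.
%%%%%%%+ +:#%%%%%%%%%%%%%%%%%*.. =%%%%%#
%%%%%%@:.=-%%%%%%%%%%%%%%%%%%* . *%%%%%%
%%%%%%# .:*%%%%%%%%%%%%%%%%%%- ..%%%%%%%
%%%%%%=...=++**##%%%%%%%%%%%*...:@%%%%%%
%%%%%%...............::::-==-.. =@%%%%%%
%%%%%* .........................*%%%#%%%
%%%%%*===--:::..   .............#%%%%#%%
%%%%%%%%%%%%%%%%%%%#****+====::-@%%%%%#%
%%%%%%%%%%%%%%%%%%%%%%%%%%%%%%%%%%%%%%%#
%%%%%%%%%%%%%%%%%%%%%%%%%%%%%%%%%%%%%%%#
```

Emit:
{"name": "apply_moves", "arguments": {"delta_pos": [[0.129,-0.836,-0.164],[0.129,-0.836,-0.164],[0.129,-0.836,-0.164],[0.129,-0.836,-0.164]], "roll": [0.671,0.671,0.671,0.671]}}

```text
time: 40.55
eef_pos: [0.4344, -0.075, 0.2197]
tool_rot: [-0.809, -3.032, -0.001]
wrist_force: [-0.2, 0.8, -1.0]
width: 0.703
grip_force: 0.0
```

Emit:
{"name": "apply_moves", "arguments": {"delta_pos": [[-0.309,-0.787,-0.164],[-0.309,-0.787,-0.164],[-0.309,-0.787,-0.164],[-0.309,-0.787,-0.164]], "roll": [0.671,0.671,0.671,0.671]}}

```text
time: 41.05
eef_pos: [0.4166, -0.1995, 0.2447]
tool_rot: [-1.565, -2.721, -0.001]
wrist_force: [-0.1, 0.5, -0.3]
width: 0.702
grip_force: 0.0
```

Emit:
{"name": "apply_moves", "arguments": {"delta_pos": [[-0.725,-0.06,0.167],[-0.725,-0.06,0.167],[-0.725,-0.06,0.167]], "roll": [0.333,0.333,0.333]}}

```text
time: 41.42
eef_pos: [0.4644, -0.2991, 0.2182]
tool_rot: [-1.905, -2.493, -0.0]
wrist_force: [0.2, 0.5, -0.7]
width: 0.698
grip_force: 0.0
```

Emit:
{"name": "apply_moves", "arguments": {"delta_pos": [[-0.715,0.13,0.167],[-0.715,0.13,0.167],[-0.715,0.13,0.167],[-0.715,0.13,0.167],[-0.715,0.13,0.167]], "roll": [0.333,0.333,0.333,0.333,0.333]}}

```text
time: 42.05
eef_pos: [0.5099, -0.3952, 0.1967]
tool_rot: [-2.218, -2.224, -0.001]
wrist_force: [0.8, 0.4, -0.1]
width: 0.698
grip_force: 0.0
```

Run:
```python
from p import *
plan([(.5132,-.3972,.12,90)])
```

```text
from [ 0.5099 -0.3952  0.1967] 90.16
[-0.014, 0.022, 0.511] 0.004 rows>= 2
```

Emit:
{"name": "apply_moves", "arguments": {"delta_pos": [[-0.012,0.022,0.2],[-0.012,0.022,0.4],[-0.012,0.022,0.511],[-0.012,0.022,0.511]], "roll": [0,0,0,0]}}

```text
time: 42.55
eef_pos: [0.5127, -0.3979, 0.1187]
tool_rot: [-2.219, -2.221, -0.0]
wrist_force: [0.1, -0.3, -0.2]
width: 0.701
grip_force: 0.0
```

Emit:
{"name": "apply_moves", "arguments": {"delta_pos": [[0,0,0],[0,0,0],[0,0,0],[0,0,0],[0,0,0]], "roll": [0,0,0,0,0], "claw": 1, "grip_force": 6}}

```text
time: 43.18
eef_pos: [0.5088, -0.4014, 0.1196]
tool_rot: [-2.217, -2.221, 0.014]
wrist_force: [-8.7, -4.6, 4.2]
width: 0.232
grip_force: 6.0
```

Emit:
{"name": "apply_moves", "arguments": {"delta_pos": [[0,0,0],[0,0,0],[0,0,0]], "roll": [0,0,0]}}

```text
time: 43.55
eef_pos: [0.5088, -0.4015, 0.1196]
tool_rot: [-2.218, -2.22, 0.013]
wrist_force: [-9.5, -4.3, 4.2]
width: 0.234
grip_force: 6.0
```

Emit:
{"name": "apply_moves", "arguments": {"delta_pos": [[0.093,-0.06,0],[0.191,-0.107,0],[0.298,-0.135,0],[0.408,-0.144,0]], "roll": [0,0,0,0]}}

```text
time: 44.05
eef_pos: [0.4903, -0.3386, 0.1196]
tool_rot: [2.222, 2.221, -0.004]
wrist_force: [-3.4, -3.5, 1.6]
width: 0.234
grip_force: 6.0
```

Emit:
{"name": "apply_moves", "arguments": {"delta_pos": [[0.111,0.01,0],[0.216,0.039,0],[0.314,0.087,0],[0.406,0.15,0]], "roll": [0,0,0,0]}}

```text
time: 44.55
eef_pos: [0.5097, -0.2736, 0.1193]
tool_rot: [-2.214, -2.214, 0.005]
wrist_force: [-9.7, 3.3, 6.7]
width: 0.232
grip_force: 6.0
```

Emit:
{"name": "apply_moves", "arguments": {"delta_pos": [[0.076,0.076,0],[0.141,0.169,0],[0.185,0.27,0],[0.216,0.376,0],[0.216,0.376,0]], "roll": [0,0,0,0,0]}}

```text
time: 45.18
eef_pos: [0.5694, -0.2397, 0.1181]
tool_rot: [-2.215, -2.216, -0.004]
wrist_force: [-2.5, 4.8, 0.7]
width: 0.23
grip_force: 6.0
```

Run:
```python
from p import *
st()
```

```text
{'time': 45.175, 'wrist_force': [-2.499, 4.783, 0.732], 'wrist_torque': [0.968, 0.48, -0.009], 'eef_pos': [0.569, -0.24, 0.118], 'width': 0.23, 'grip_force': 5.997}
scoop sx,sy [-0.2262 -0.3546] zb 0.0691
```

Emit:
{"name": "apply_moves", "arguments": {"delta_pos": [[0,0.03,0],[0,0.06,0],[0,0.06,0]], "roll": [0,0,0], "grip_force": 15}}

```text
time: 45.55
eef_pos: [0.5695, -0.2397, 0.1178]
tool_rot: [-2.205, -2.207, 0.014]
wrist_force: [-18.0, 4.4, 9.0]
width: 0.231
grip_force: 15.0
```

Run:
```python
from p import *
st()
```

```text
{'time': 45.55, 'wrist_force': [-18.031, 4.424, 9.032], 'wrist_torque': [0.718, 3.364, -0.117], 'eef_pos': [0.569, -0.24, 0.118], 'width': 0.231, 'grip_force': 15.016}
scoop sx,sy [-0.2262 -0.3547] zb 0.0688
```

Emit:
{"name": "apply_moves", "arguments": {"delta_pos": [[0,-0.05,0],[0,-0.05,0]], "roll": [0,0]}}

```text
time: 45.8
eef_pos: [0.5694, -0.2398, 0.118]
tool_rot: [-2.215, -2.214, -0.003]
wrist_force: [-3.6, 6.0, 0.6]
width: 0.23
grip_force: 15.0
```

Emit:
{"name": "apply_moves", "arguments": {"delta_pos": [[0,0,0],[0,0,0],[0,0,0],[0,0,0]], "roll": [0,0,0,0], "claw": 0.35}}

```text
time: 46.3
eef_pos: [0.5724, -0.2447, 0.1193]
tool_rot: [2.221, 2.221, 0.001]
wrist_force: [0.0, 0.0, -0.0]
width: 0.62
grip_force: 0.0
```

Emit:
{"name": "apply_moves", "arguments": {"delta_pos": [[0,0,-0.2],[0,0,-0.5],[0.3,0.3,-0.6],[0.6,0.6,-0.6],[0.85,0.8,-0.6]], "roll": [0,0,0,0,0]}}

```text
time: 46.92
eef_pos: [0.694, -0.1159, 0.2096]
tool_rot: [2.221, 2.22, 0.002]
wrist_force: [0.0, 0.0, 0.1]
width: 0.653
grip_force: 0.0
```

Run:
```python
from p import *
st();r=snap("23")
plan([(.693,-.1113,.15,90),(.693,-.1113,.073,90)])
asc("23","top",430,200,120,90,3)
asc("23","scene",110,180,120,120,3)
```

```text
{'time': 46.925, 'wrist_force': [0.039, 0.008, 0.111], 'wrist_torque': [-0.086, 0.056, 0.018], 'eef_pos': [0.694, -0.116, 0.21], 'width': 0.653, 'grip_force': 0.0}
scoop sx,sy [-0.0506 -0.3524] zb 0.1606
from [ 0.6952 -0.1124  0.2085] 90.29
[0.007, -0.015, 0.39] 0.006 rows>= 1
[0.0, 0.0, 0.513] -0.0 rows>= 2
####**=-:::::::::::::::::::-%%%%%%%%%%%%%%%%%%%%%%%%*==+**###**+###%%%%#%%%%%%%%
###**+-::::::::::::::::--::-%%%%%%%%%%%%%%%%%%%%%%%%+=++*####**=*##%%%%%%%%%%%%%
###*+=:--::::::::::-:::::::-%%%%%%%%%%%%%%%####**++=-=+**###**+-=#%#%%%%#%%%%%%%
##**+-::::::::::::::::::::-*%##*#%%%%##%#####**++=--=+**####**=--+%%#####%%%%%%%
-====++**+++++====+++===----=+##%%%%%%%%%%%%%%%%%%+-=+**###**+---=%%%%%%%%%%%%%%
----:-==++-:::::::--------*#%%%%%%%%%%%%%%%%%%%%%#==++*####**=----#%%%%%%%%%%%%%
---:::::--:::....:---::=#%%%%%%%%%%%%%%%%%%%%%%%#*-=+**###**+=----*%%%%%%%%%%%%%
--::::::--::...::-:::-*%%%%%%%%%%%%%%%%%%%%%%%%%#==+**####**=-----=#%%%%%%%%%%%%
==:.::::-:.....:::::=#%%%%%%%%%%%%%%%%%%%%%%%%%%*-=+**###**+#+----=#%%%%%%%%%%%%
++-:::::-:....:::::=%%%%%%%%%%%%%%%%%%%%%%%%%%%#==++*####***#
[... 4174 characters left out ...]
-----------:::::::.::::::::.....::::::::::::...::-----==*
=-::::::..::===-+++=*********#***###%%%%@%%%%%%%##+++++++++++++++-.... :++++==+#
:::::::....:+@@@@@@@@@@@@@@@@@@@@@@@@@@@@@@@@@%#*+++++++++++++++=...... .::::---
:::::::::::..-#@@@@@@@@@@@@@@@@@@@@@@@@@@@@@@%#*++++++++++++++++-. ...        ..
::::::::::....:+@@@@@@@@@@@@@@@@@@@@@@@@@@@@%#*++++++++++++++++=...    .        
::::::::::::::..+%@@@@@@@@@@@@@@@@@@@@@@@@@%#+++++++++++++++++=..... .....   .  
::::::::::::::..=%%@@@@@@@@@@@@@@@@@@@@@@@@%*++++++++++++++++=...... ...   ..   
:::::::::::::::.+%%%@@@@@@@@@@@@@@@@@@@@@@%#*++++++++++++++++:.......     ..    
::::::::::::::.-###%@@@@@@@@@@@@@@@@@@@@@@@%*+**+++++++++++++=    .. .    .
```

Emit:
{"name": "apply_moves", "arguments": {"delta_pos": [[0.006,-0.01,0.2],[0.006,-0.01,0.4],[0.006,-0.01,0.4]], "roll": [0,0,0]}}

```text
time: 47.4
eef_pos: [0.6883, -0.1165, 0.1466]
tool_rot: [-2.219, -2.217, 0.005]
wrist_force: [-1.1, 0.4, -1.2]
width: 0.651
grip_force: 0.0
```

Run:
```python
from p import *
r=snap("24");v=[]
for i in range(6):
    arm.get_image("top");v.append(arm.sense()["eef_pos"])
print(np.mean(v,0),np.std(v,0));plan([(.693,-.1113,.073,90)])
```

```text
[ 0.69136771 -0.11672065  0.15079735] [0.00014189 0.00019186 0.00024137]
from [ 0.6911 -0.1164  0.1504] 89.99
[0.034, 0.012, 0.516] -0.0 rows>= 2
```

Emit:
{"name": "apply_moves", "arguments": {"delta_pos": [[0.037,0.011,0.2],[0.037,0.011,0.4],[0.037,0.011,0.516],[0.037,0.011,0.516]], "roll": [0,0,0,0]}}

```text
time: 48.3
eef_pos: [0.6915, -0.1105, 0.0706]
tool_rot: [-2.22, -2.22, 0.002]
wrist_force: [-0.2, -0.7, 0.2]
width: 0.652
grip_force: 0.0
```

Emit:
{"name": "apply_moves", "arguments": {"delta_pos": [[0,0,0],[0,0,0],[0,0,0],[0,0,0],[0,0,0]], "roll": [0,0,0,0,0], "claw": 1, "grip_force": 25}}

```text
time: 48.92
eef_pos: [0.6926, -0.1107, 0.0723]
tool_rot: [2.221, 2.221, 0.001]
wrist_force: [0.0, 1.1, 1.8]
width: 0.262
grip_force: 25.0
```

Emit:
{"name": "apply_moves", "arguments": {"delta_pos": [[0,0,0],[0,0,0],[0,0,0]], "roll": [0,0,0]}}

```text
time: 49.3
eef_pos: [0.6926, -0.1107, 0.0722]
tool_rot: [2.221, 2.221, 0.001]
wrist_force: [0.6, 0.5, 3.6]
width: 0.259
grip_force: 25.0
```

Emit:
{"name": "apply_moves", "arguments": {"delta_pos": [[0,0,-0.2],[0,0,-0.5],[0,0,-0.87],[0,0,-0.87],[0,0,-0.87]], "roll": [0,0,0,0,0]}}

```text
time: 49.92
eef_pos: [0.6915, -0.1104, 0.2011]
tool_rot: [-2.22, -2.22, 0.001]
wrist_force: [-0.6, -0.2, -0.6]
width: 0.26
grip_force: 25.0
```

Run:
```python
from p import *
for i in range(3):arm.get_image("top")
st();plan([(.5543,-.1508,.2035,90)])
```

```text
{'time': 50.075, 'wrist_force': [-0.333, -0.238, -0.424], 'wrist_torque': [-0.024, 0.058, 0.019], 'eef_pos': [0.691, -0.11, 0.2], 'width': 0.262, 'grip_force': 24.999}
scoop sx,sy [-0.0488 -0.3464] zb 0.1507
from [ 0.6911 -0.1103  0.1997] 89.99
[-0.27, -0.912, -0.025] -0.0 rows>= 3
```

Emit:
{"name": "apply_moves", "arguments": {"delta_pos": [[-0.07,-0.25,0],[-0.17,-0.55,0],[-0.27,-0.912,0],[-0.27,-0.912,0],[-0.27,-0.912,0]], "roll": [0,0,0,0,0]}}

```text
time: 50.7
eef_pos: [0.5559, -0.1511, 0.2018]
tool_rot: [-2.222, -2.221, -0.001]
wrist_force: [0.1, 0.1, -0.7]
width: 0.262
grip_force: 25.0
```

Emit:
{"name": "apply_moves", "arguments": {"delta_pos": [[0,0,0.1],[0,0,0.15],[0,0,0.15]], "roll": [0,0,0]}}

```text
time: 51.08
eef_pos: [0.5553, -0.1506, 0.1781]
tool_rot: [-2.219, -2.22, 0.002]
wrist_force: [-0.4, 0.1, -0.7]
width: 0.258
grip_force: 25.0
```

Run:
```python
from p import *
for i in range(3):arm.get_image("top")
s=arm.sense();print(s["eef_pos"]);plan([(.5543,-.1508,.109,90)])
r=snap("25");asc("25","scene",185,195,50,50,1)
g=s["eef_pos"];print(proj("scene",(g[0],g[1],g[2]-.067)),proj("scene",(g[0],g[1],g[2]-.02)),proj("scene",(.5543,-.1508,.104)))
```

```text
[ 0.55590769 -0.15106694  0.17976709]
from [ 0.5559 -0.1511  0.1798] 90.01
[0.002, -0.011, 0.472] 0.0 rows>= 2
...::....  ..::.. .....-%@%@@@@%%@@@@+=..-+-:    .
.........  ..::..... .:=%@@@%@@@@%***++=::+:.  ...
...:..:.. ..::::...   .-%@@%%%%@%*==++++-:-:..  . 
....:..  .::::::.. .. .=%@@%%%%@%======+=::-:..   
  ...    .::::.:. ...  =%@@@@%@@%===+=+===.:=--:  
        .::::::::..    =#@@@@@@%*++++++++%#.-++:::
.       :-::::::..    =@@@@@@@%*++++++=+%@@-.--::.
:::::::::::::::::.    -#@@%%@@%=++++++%%@@@%#.-:..
:::-:::-::::::::::.   .+@@@@@%*++++++%@@@@@@% :=..
::::-....:::.:::::. .  =@%@@%*=+++=+%@@%@%%@@#.:=:
::::::. .:-:::-::.: .  =@@@@*+++++=+@@@@@@%@@@%.-=
:::-:-::::::::-::.:    =@@%++++++++%@@@@%%%@@@@-.-
::::::::::::::-::.:.  .*@@*=++++=+%@@@%%@@@@@@@#..
------:::::::::::::.  =@@*=++++=+%@@@@@%%%%@%%@@# 
=-=-------::::::::::.:*@*=++++++%@@@@@@%@@%%@@@@@#
---=--==--::::::::.:..*@=++++=*%@@%%@@@@@@%%@%%@@@
--=----------==---.::.-*++++++%@@%%%@%%@@%%%%@%%%@
---------==--*@%%#..:.:-++++=+@%%%@%%@@%%@%@%@@%@%
-=-----------=%@@@=::::-+++++%@@%%@@@@%%%@@@@%@@@%
-=-=---==----=*@@%=:
[... 944 characters left out ...]
. --
##*---=---==-:.... .  ...  .  ....       .::.: .=-
###**-----==-...:..   .  .   .  .  ..     ::.. .=-
#####-==----:::.:..   .   .. .. ....   .  ..   .--
####=---=#*:..::.:.. .   ... ..     .      ... .--
###*----+#+...:.:... .. . ...  ... ..      ....:=-
###*----+*:..::::....:. ............ .    ... .:--
###=--=-=-..:.:......:.. .:.:........  ..  ....:--
##*-----:..:.::..::..... .....:... . .   .  . .--=
##*--=-::.:.:.:....::... . ......... .       . ::=
%#===-:..::...:.:...:...........  ...   .   .  =##
++--:::::::::.:.:.....:.. .... . .... .  . .. .-%#
---::.:::::.::.:..:::... .... ....  ..        -###
[208.49723997 222.40060912] [204.36900416 210.49839849] [209.51591053 223.97677095]
```

Emit:
{"name": "apply_moves", "arguments": {"delta_pos": [[0,-0.01,0.05],[0,-0.01,0.12],[0,-0.01,0.18],[0,-0.01,0.18]], "roll": [0,0,0,0]}}

```text
time: 51.82
eef_pos: [0.5532, -0.1508, 0.1515]
tool_rot: [-2.22, -2.22, 0.001]
wrist_force: [-0.1, -0.2, -0.9]
width: 0.262
grip_force: 25.0
```

Emit:
{"name": "apply_moves", "arguments": {"delta_pos": [[0,0,0.06],[0,0,0.12],[0,0,0.16],[0,0,0.16]], "roll": [0,0,0,0]}}

```text
time: 52.32
eef_pos: [0.5536, -0.151, 0.1281]
tool_rot: [-2.221, -2.22, 0.001]
wrist_force: [-0.2, 0.2, -0.4]
width: 0.258
grip_force: 25.0
```

Emit:
{"name": "apply_moves", "arguments": {"delta_pos": [[0,0,0.05],[0,0,0.1],[0,0,0.14],[0,0,0.14]], "roll": [0,0,0,0]}}

```text
time: 52.82
eef_pos: [0.5539, -0.151, 0.1092]
tool_rot: [2.221, 2.221, 0.0]
wrist_force: [-2.7, 1.1, 8.3]
width: 0.258
grip_force: 25.0
```

Emit:
{"name": "apply_moves", "arguments": {"delta_pos": [[0,0,0],[0,0,0],[0,0,0],[0,0,0]], "roll": [0,0,0,0], "claw": 0.3}}

```text
time: 53.32
eef_pos: [0.5539, -0.1511, 0.1075]
tool_rot: [-2.221, -2.221, 0.0]
wrist_force: [-0.6, -0.5, -0.3]
width: 0.65
grip_force: 0.0
```

Emit:
{"name": "apply_moves", "arguments": {"delta_pos": [[0,0,-0.2],[0,0,-0.5],[0,0,-0.8],[0,-0.5,-0.9],[0.3,-1.0,-1.0]], "roll": [0,0,0,0,0]}}

```text
time: 53.95
eef_pos: [0.437, -0.1241, 0.2515]
tool_rot: [2.223, 2.219, -0.0]
wrist_force: [-0.3, 0.6, 1.1]
width: 0.7
grip_force: 0.0
```

Emit:
{"name": "apply_moves", "arguments": {"delta_pos": [[0.5,-0.2,0],[0.9,-0.4,0],[1.0,-0.4,0],[1.0,-0.4,0]], "roll": [0,0,0,0]}}

```text
time: 54.45
eef_pos: [0.3768, 0.0285, 0.2513]
tool_rot: [2.217, 2.226, 0.001]
wrist_force: [-0.7, -0.6, -0.8]
width: 0.701
grip_force: 0.0
```

Run:
```python
from p import *
st();r=snap("26")
a=cv2.imread("pics/top26.png");b=cv2.imread("pics/scene26.png")
cv2.imwrite("pics/c12.png",np.hstack([crop(a,300,140,250,200,1.6),crop(b,100,170,250,200,1.6)]))
for n,i,(u,v) in(("top",a,(448,250)),("scene",b,(208,216))):
    o=cv2.imread(f"pics/{n}0.png");d=cv2.absdiff(i,o).max(2);print(n,(d[v-15:v+16,u-15:u+16]>40).sum())
```

```text
{'time': 54.45, 'wrist_force': [-0.715, -0.628, -0.764], 'wrist_torque': [-0.065, 0.044, 0.053], 'eef_pos': [0.377, 0.028, 0.251], 'width': 0.701, 'grip_force': 0.0}
scoop sx,sy [-0.1779 -0.028 ] zb 0.2023
top 17
scene 6
```

View pics/c12.png

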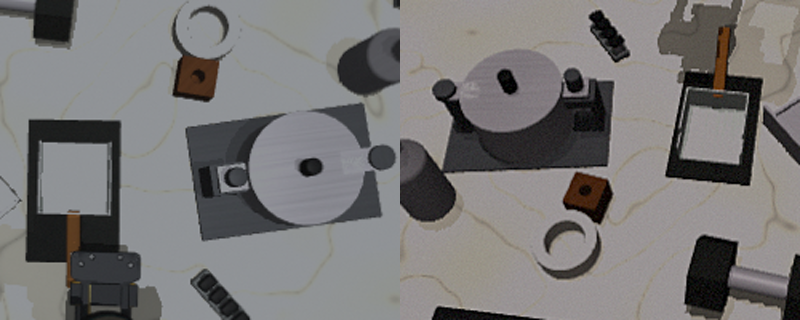

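The last picture shows the lid shut, the pin head seated on the tab at about (235,177) in the left half, and the scoop upright on its mat at about (75,180). The holder is empty, and the bystanders in view are where they were.

```bash
python3 -c "
from plant import arm
print(arm.close_job())"
```

```text
the job is handed in; nothing more can be done
None
```

I handed the job in after about 54 s of the 210 s: all five nuggets are in the canister, the scoop is upright on the middle of its mat, the lid is shut to its stop, and the pin is seated through the tab and bracket again. The hand-in call gave back no verdict.

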